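# Put the flexible turner away in the slanted knife block

## Task

Tidy up: put the small slotted turner that lies on the paddle board away in the knife block. Slide its blade into the wide slot, fully home so that the steel collar of the handle rests against the block, and let go of it. Its thin blade is springy, so ease it in rather than forcing it against the block, and leave the lemon, the spice jar and the spoon where they are.

Things in the scene. Friction and masses are not known exactly. Their poses are not given: they have to be found in the camera images.
- turner: Handle of a small slotted turner (185 mm long, 90 to 190 g) that lies flat, blade on the board, handle free over the board's left edge. Origin on the handle's axis at the front of its steel collar, 19 mm above the worktop as it lies. x from handle to blade, y across, in the blade's plane, z up. Black handle x -95 to -12 mm, 24 mm wide (y), 18 mm thick, straight sided. Either face may be up in the slot.
- grip (a point): Point on the axis of the turner's handle, 55 mm behind the collar's front (x = -55 mm; same axes): a good place to hold it, as farther forward hand and block come close when the blade is home. Held here, the blade's weight makes the springy neck sag: its tip hangs up to 8 mm below the handle's line as the tool points 50 degrees down. How far differs from run to run and must be felt or seen.
- heel (a point): Front of the turner's collar, where the neck of the blade begins (the turner's origin; same axes). The collar (x -12 to 0, 26 mm wide, 18.5 mm thick) is too thick for the slot and stops against the block's face.
- tip (a point): Middle of the blade's straight front edge, 90 mm ahead of the collar. The steel blade is 2.4 mm thick and 60 mm wide with round corners. It flexes at the neck, up and down (up to 0.2 rad, about 0.67 N m per rad): pressed endwise with more than about 7 N it folds aside. x here runs along the blade.
- slot (a point): Centre of the wide slot's mouth on the block's slanted front face, 91.5 mm above the worktop. x points into the slot, away from the robot and 50 degrees down; y along its width, level; z up along the face. Slot 66 mm wide (y), only 4.4 mm high (z), 95 mm deep, sharp lips, no lead-in. Home: heel and slot coincide, x axes agree. A blade well inside slides down by its weight if let go.
- block: Slanted knife block of pale wood, fixed, 132 mm wide, 115 mm high, 150 mm deep. Origin on the worktop below the wide slot's mouth; x to its back, y to its left. Face 122 mm from lower to upper edge; the wide slot is 42 mm below the upper edge. 50 mm lower on the face is a row of three 27 mm slots; the outer two hold paring knives whose black handles stand 79 mm out of the face and stay there.
- board: Worn wooden paddle board, loose, 110 x 250 x 18 mm; origin at the centre of its underside, length along its y. Its handle (-y) points at the robot; its broad part reaches from y = -50 to +125 mm. Turner and lemon lie on it.
- lemon: Yellow lemon, about 72 x 57 x 58 mm, on the end of the board beside the turner; a bystander. Origin at its underside as built.
- pepper: Glass spice jar with a green cap, 41 mm across, 97 mm high, standing at the left side of the block; a bystander. Origin at its foot.
- spoon: Steel tablespoon, 188 mm long, lying on the strip of worktop in front of the sink; a bystander. Origin at its middle, underside.

How it is judged:
By the outcome, as a careful person would: the job done as asked, in the order asked, and still so for the second after the job is handed in, with the robot touching nothing.
It also fails if it takes over 58 s, if anything falls off the work surface, if the arm or the gripper's body presses on something with over 40 N, if the wrist force passes 120 N, or if a joint passes its speed limit or range.

## Robot

A 6-joint arm with a two-finger parallel gripper is mounted at the origin on a cart in front of the work surface, level with it; the furniture and walls round the work are solid. World frame = base frame: x ahead of the robot, y to its left, z up, the work surface at z = 0. Lengths are in m, angles in rad, forces in N, time in s.
With the tool pointing down it reaches from about 0.3 to 0.775 m from the base axis. Payload 14.6 kg.
Tool frame: the origin (TCP) lies on the front face of the gripper's body, between the roots of the fingers; the fingertips stand nose_length ahead of it and the grasp point (between the pads) lies 78 mm ahead of it (nose_length is the distance from the TCP to the fingertips, in m); y points along the fingers, x is the direction in which the jaws open and shut, and the axes are right-handed (so a half turn about y gives the same grasp; the last joint's range is limited). The gripper opens to 94 mm and grips with 3 to 60 N. Pads are 16 mm wide; open, the fingers measure 119 mm over their backs; the gripper's body (75 mm by 177 mm) begins 78 mm behind the grasp point.
Start: joints at [1.087, 0.3, 1.521, -0, 1.321, -0.067], TCP at [0.223, 0.503, 0.303] pointing down, gripper open.
Joint ranges: [-3.03, 3.03], [-0.79, 2.21], [0.23, 2.52], [-1.04, 4.18], [0, 3.07], [-2.55, 2.55]. Speed limits (rad/s): [2.22, 2.22, 2.57, 3.14, 3.14, 3.14].

## Interface

Orientations are given as [roll, pitch, yaw] about the fixed x, y, z axes, in that order (R = Rz(yaw) Ry(pitch) Rx(roll)).
In Python, from station import * gives the robot as it stands.
- The arm moves only by the shell command python3 -m pendant 'ROWS' [OPENING] [FORCE]. ROWS is a JSON object of lists of equal length, an entry for each row: "translation": the shift along the tool's x, y, z each as a share of 0.5 m, from -1 to 1, a list of three; "rot": the turn, a rotation vector about the tool's x, y, z each as a share of 90 degrees, from -1 to 1, a list of three. In form: {"translation": [[x, y, z], ...], "rot": [[ax, ay, az], ...]}. A call has 1 to 8 rows; each row is the pose to reach, as a shift and turn from the pose measured when the call began, along the tool's axes at that moment; what a row does not reach only later rows make up. A row lasts 1/12 s, in which the tool goes at most 41.7 mm and 7.16 degrees, less where a joint would pass 70% of its speed; a pose out of reach is approached as far as the arm can. A call with a number of a shift or a turn outside -1 to 1 is refused whole. A call with a gripper value outside its range is refused whole. OPENING is the opening, from 0 (shut) to 1 (fully open), set as the call begins (- or left out, the last holds). The fingers move at their own pace and stop on an object; FORCE is the grip in N (left out, the last holds). Time passes only in rows, so rows that repeat a pose let the fingers close. It gives the time, the measured TCP pose, the force and the opening at its end, in the units of the state.
- get_obs(): the state, without advancing time (a new reading comes with each control period).
- camera(name): name is "scene" or "top" or "wrist"; returns the picture (400x640x3 uint8, red, green, blue); there is no depth.
- camera_params(name): a dict with "mtx" (3x3 intrinsics, pixels), "view" (4x4, takes a point from world to camera coordinates); the wrist camera has in their place "tool_from_camera" (4x4, takes a point from camera to tool coordinates, whose origin is the TCP and whose axes are the tool frame's). Camera axes: x right, y down, z forward; pixel columns grow to the right and rows downward; lengths in m; the calibration is good to about 2 mm. A picture is of the moment at which its call begins: read the wrist's pose just before it. camera_params takes no time and is no camera call.
- hand_in(): hands the job in, once; it reports no verdict.
The state is a dict: "time_s": time; "qpos": joint angles; "joint_vel": joint speeds; "tau": joint torques, N m; "ee_pos": TCP position; "eef_rot": TCP orientation; "force": force on the tool from outside, world axes, zero at the start; "moment": the same for the moment, N m; "grip_width": finger opening in m.
Only numpy, scipy, OpenCV 4.12 (cv2) and the standard library are available. Lean on these libraries where they do the work, as an engineer would, in place of code of your own. Each camera call takes 0.05 s, during which the arm holds its last target.

## Working session

There is one attempt and no reset: what is moved stays moved. The work goes in short steps, Python scripts to look and compute and a shell command to move; the robot and the scene stay as the last step left them, time stands still between calls to the robot, and variables do not carry over. Pictures are saved under pics/ and viewed, and the job is handed in when it is done.

```bash
ls; mkdir -p pics
python3 - <<'E'
from station import *
import cv2,numpy as np
np.set_printoptions(precision=4,suppress=True)
o=get_obs()
for k,v in o.items(): print(k,v)
for n in ["scene","top","wrist"]:
    im=camera(n); cv2.imwrite(f"pics/{n}0.png",im[:,:,::-1])
    p=camera_params(n); print(n,{k:np.array(v) for k,v in p.items()})
E
```

```text
pics
time_s 0.0
qpos [ 1.0874  0.3004  1.5216  0.      1.3207 -0.0666]
joint_vel [-0.0001  0.0008 -0.0004  0.0005 -0.0001 -0.0007]
tau [  0.0007 -53.1816 -35.2725   0.0709   0.0245  -0.0001]
ee_pos [0.2226 0.5028 0.3021]
eef_rot [-1.5707  0.0011  1.154 ]
force [-0.2259  0.3803 -0.029 ]
moment [-0.0108  0.0026 -0.0138]
grip_width 0.0943297437079572
scene {'mtx': array([[456.7351,   0.    , 324.4822],
       [  0.    , 456.7351, 201.446 ],
       [  0.    ,   0.    ,   1.    ]]), 'view': array([[-0.9054, -0.4239, -0.0234,  0.4699],
       [-0.1535,  0.3783, -0.9129,  0.1663],
       [ 0.3958, -0.8229, -0.4076,  1.3009],
       [ 0.    ,  0.    ,  0.    ,  1.    ]])}
top {'mtx': array([[490.363 ,   0.    , 320.8123],
       [  0.    , 490.363 , 198.1206],
       [  0.    ,   0.    ,   1.    ]]), 'view': array([[-0.0239, -0.9995, -0.0202, -0.0235],
       [-0.9924,  0.0262, -0.12  ,  0.5578],
       [ 0.1204,  0.0172, -0.9926,  1.4141],
       [ 0.    ,  0.    ,  0.    ,  1.    ]])}
wrist {'mtx': array([[279.8919,   0.    , 322.8375],
       [  0.    , 279.8919, 195.2841],
       [  0.    ,   0.    ,   1.    ]]), 'tool_from_camera': array([[ 1.    ,  0.0006,  0.0003,  0.    ],
       [-0.0001, -0.2571,  0.9664, -0.0824],
       [ 0.0006, -0.9664, -0.2571,  0.0747],
       [ 0.    ,  0.    ,  0.    ,  1.    ]])}
```

View pics/scene0.png

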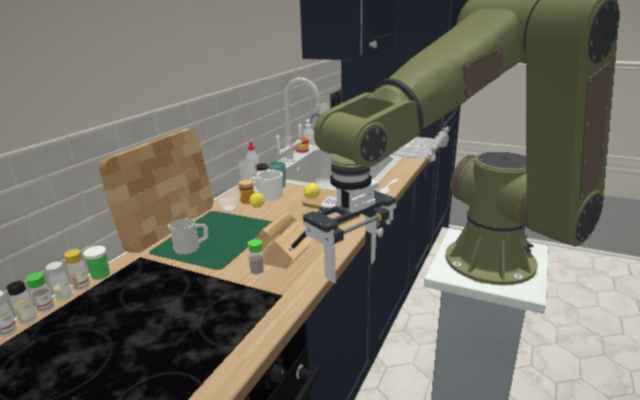

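View pics/top0.png

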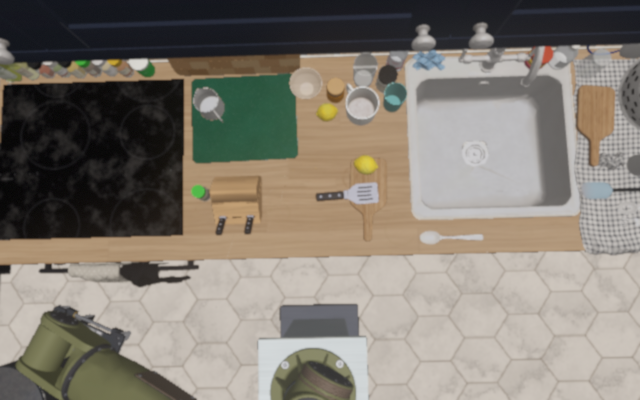

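View pics/wrist0.png

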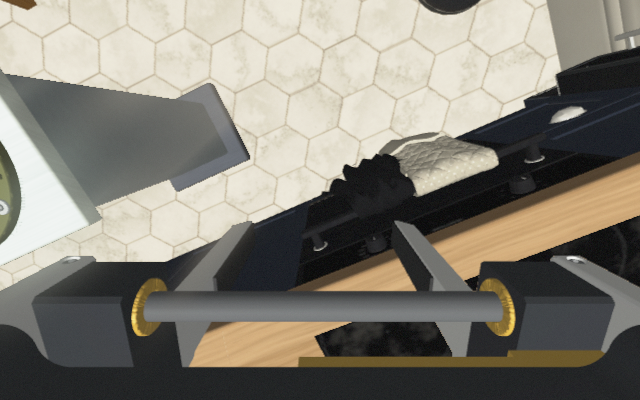

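Run:
```python
import station
print({k:v for k,v in vars(station).items() if not k.startswith('__')})
```

```text
{'camera': <function make.<locals>.drawn_camera at 0x7f305877c0e0>, 'camera_params': <function make.<locals>.<lambda> at 0x7f305877c680>, 'hand_in': <function connect.<locals>.done at 0x7f30586ef740>, 'get_obs': <function make.<locals>.<lambda> at 0x7f305877c5e0>, 'MotionError': <class 'station.MotionError'>, 'nose_length': 0.0972}
```

Run:
```python
import cv2
im=cv2.imread('pics/top0.png')
cv2.imwrite('pics/top0_a.png',cv2.resize(im[140:250,300:410],None,fx=5.4,fy=5.4,interpolation=cv2.INTER_CUBIC))
cv2.imwrite('pics/top0_b.png',cv2.resize(im[160:250,180:280],None,fx=6,fy=6,interpolation=cv2.INTER_CUBIC))
im=cv2.imread('pics/scene0.png')
cv2.imwrite('pics/scene0_a.png',cv2.resize(im[190:290,230:350],None,fx=6,fy=6,interpolation=cv2.INTER_CUBIC))
```

```text
(no output)
```

View pics/top0_a.png

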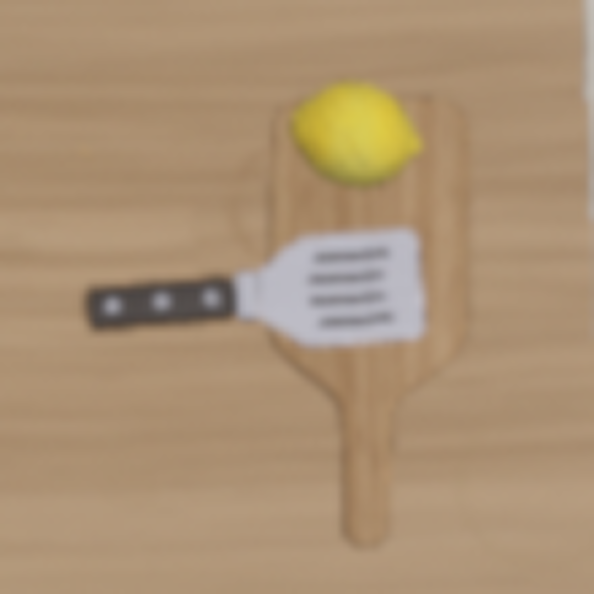

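View pics/top0_b.png

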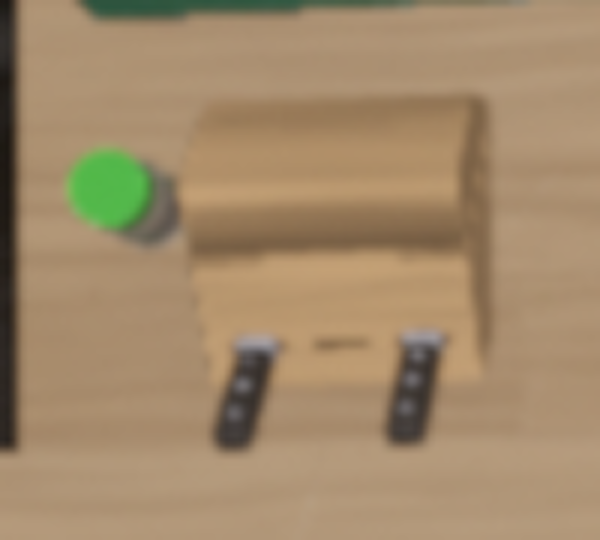

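View pics/scene0_a.png

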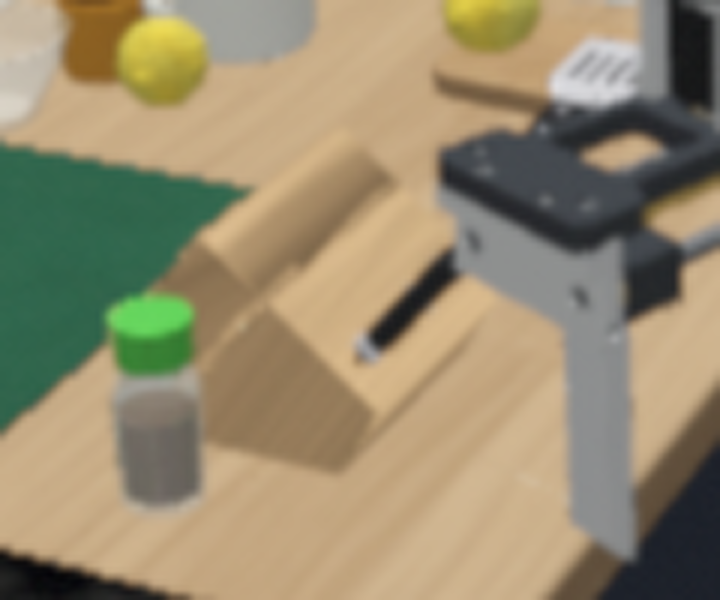

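```bash
cat > h.py <<'E'
from station import *
import numpy as np, cv2
from scipy.spatial.transform import Rotation as R
np.set_printoptions(precision=4,suppress=True)
def view(n,obs=None):
    p=camera_params(n); K=np.array(p['mtx'])
    if n!='wrist': return K,np.array(p['view'])
    T=np.eye(4); T[:3,:3]=R.from_euler('xyz',obs['eef_rot']).as_matrix(); T[:3,3]=obs['ee_pos']
    return K,np.linalg.inv(T@np.array(p['tool_from_camera']))
def toplane(n,uv,z,obs=None):
    K,V=view(n,obs); r=V[:3,:3].T@np.linalg.solve(K,[uv[0],uv[1],1]); c=-V[:3,:3].T@V[:3,3]
    return c+r*(z-c[2])/r[2]
def proj(n,P,obs=None):
    K,V=view(n,obs); q=K@(V[:3,:3]@np.asarray(P,float)+V[:3,3]); return q[:2]/q[2]
def poseR(obs): return R.from_euler('xyz',obs['eef_rot']).as_matrix()
# block frame: x to back; yaw
def slotframe(psi):
    x=np.array([np.cos(psi)*np.cos(np.radians(50)),np.sin(psi)*np.cos(np.radians(50)),-np.sin(np.radians(50))])
    y=np.array([-np.sin(psi),np.cos(psi),0]); return np.stack([x,y,np.cross(x,y)],1)
def rows(obs,P,Rt):
    "shift and turn shares from obs pose to TCP pos P, rot Rt"
    R0=poseR(obs); t=R0.T@(np.asarray(P)-obs['ee_pos'])/0.5; rv=R.from_matrix(R0.T@Rt).as_rotvec()/(np.pi/2)
    return t,rv
E
python3 - <<'E'
from h import *
c=lambda x,y:(300+x/5.4-.4,140+y/5.4-.4)
for n,p,z in [('hendTop',(88,308),.028),('collar/handle',(236,297),.0275),('blade tip',(421,285),.0205),('blade tr',(415,232),.0205),('blade br',(424,340),.0205),('bl',(305,345),.0205),('tl',(300,238),.0205)]:
    print(n,toplane('top',c(*p),z))
b=lambda x,y:(180+x/6-.4,160+y/6-.4)
for n,p,z in [('kL',(257,347),.0594),('kR',(423,340),.0594),('mid',(342,344),.0594),('faceUpL',(192,250),.1185),('faceUpR',(465,242),.1185),('faceLoL',(210,385),.04),('faceLoR',(480,378),.04),('jar',(108,188),.097)]:
    print(n,toplane('top',b(*p),z))
E
```

```text
hendTop [ 0.5625 -0.0229  0.028 ]
collar/handle [ 0.5665 -0.1043  0.0275]
blade tip [ 0.5713 -0.2065  0.0205]
blade tr [ 0.6009 -0.2043  0.0205]
blade br [ 0.5408 -0.207   0.0205]
bl [ 0.5398 -0.1416  0.0205]
tl [ 0.5993 -0.1408  0.0205]
kL [0.5051 0.2483 0.0594]
kR [0.5064 0.1679 0.0594]
mid [0.5055 0.2071 0.0594]
faceUpL [0.5459 0.2656 0.1185]
faceUpR [0.5463 0.1384 0.1185]
faceLoL [0.4887 0.2756 0.04  ]
faceLoR [0.4888 0.1433 0.04  ]
jar [0.5791 0.3108 0.097 ]
```

Run:
```python
from h import *
o=get_obs()
Rt=R.from_euler('xyz',[-np.pi/2,0,np.pi/2]).as_matrix()
print(rows(o,[.38,.207,.26],Rt))
```

```text
(array([-0.4135,  0.0848, -0.5273]), array([-0.0001, -0.2654, -0.0005]))
```

```bash
python3 -m pendant '{"translation":[[-0.41,0.08,-0.53],[-0.41,0.08,-0.53],[-0.41,0.08,-0.53],[-0.41,0.08,-0.53],[-0.41,0.08,-0.53],[-0.41,0.08,-0.53],[-0.41,0.08,-0.53],[-0.41,0.08,-0.53]],"rot":[[0,-0.265,0],[0,-0.265,0],[0,-0.265,0],[0,-0.265,0],[0,-0.265,0],[0,-0.265,0],[0,-0.265,0],[0,-0.265,0]]}' 
python3 -m pendant '{"translation":[[-0.0,0.0,-0.03],[0,0,-0.03],[0,0,-0.03]],"rot":[[0,0,0],[0,0,0],[0,0,0]]}'
cat > shot.py <<'E'
import sys,json
from h import *
n,name=sys.argv[1:3]
o=get_obs(); im=camera(n)
cv2.imwrite(f'pics/{name}.png',im[:,:,::-1])
json.dump({k:(np.array(v).tolist()) for k,v in o.items()},open(f'pics/{name}.json','w'))
print('t',o['time_s'],'q',np.array(o['qpos']),'p',np.array(o['ee_pos']),'rpy',np.array(o['eef_rot']),'F',np.array(o['force']),'M',np.array(o['moment']),'w',o['grip_width'])
if len(sys.argv)>3:
    a,b,c,d,f=map(float,sys.argv[3:8]); a,b,c,d=map(int,(a,b,c,d))
    cv2.imwrite(f'pics/{name}_c.png',cv2.resize(im[b:d,a:c,::-1],None,fx=f,fy=f,interpolation=cv2.INTER_CUBIC))
E
python3 shot.py wrist w1
```

```text
time_s: 0.82
ee_pos: [0.3766, 0.2167, 0.2637]
eef_rot: [-1.571, 0.001, 1.57]
force: [1.7, 2.0, 0.3]
grip_width: 0.0943
time_s: 1.07
ee_pos: [0.3917, 0.2164, 0.2635]
eef_rot: [-1.57, 0.001, 1.569]
force: [-0.7, 1.1, -0.6]
grip_width: 0.094
t 1.0667 q [ 0.4231  0.1106  1.845  -0.0004  1.187  -1.1458] p [0.3917 0.2164 0.2635] rpy [-1.5701  0.0008  1.569 ] F [-0.6607  1.1275 -0.6028] M [ 0.0056  0.0126 -0.0273] w 0.0939598419901127
```

View pics/w1.png

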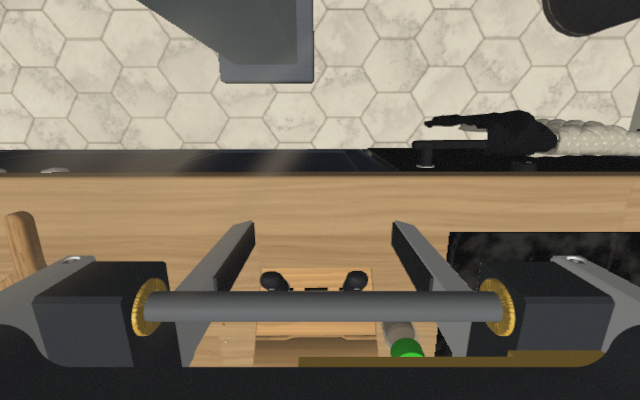

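Run:
```python
from h import *
o=get_obs()
Rt=R.from_euler('xyz',[-np.pi/2,0,np.pi/2]).as_matrix()@R.from_rotvec([-np.radians(40),0,0]).as_matrix()
print(rows(o,[.441,.207,.23],Rt))
```

```text
(array([-0.0199,  0.067 , -0.0996]), array([-0.4449, -0.0001, -0.0005]))
```

```bash
python3 -m pendant '{"translation":[[-0.02,0.02,-0.03],[-0.02,0.067,-0.1],[-0.02,0.067,-0.1],[-0.02,0.067,-0.1],[-0.02,0.067,-0.1],[-0.02,0.067,-0.1],[-0.02,0.067,-0.1],[-0.02,0.067,-0.1]],"rot":[[-0.08,0,0],[-0.16,0,0],[-0.24,0,0],[-0.32,0,0],[-0.4,0,0],[-0.445,0,0],[-0.445,0,0],[-0.445,0,0]]}' 
python3 shot.py wrist w2 200 120 420 290 3.6
```

```text
time_s: 1.78
ee_pos: [0.4403, 0.2079, 0.2299]
eef_rot: [-2.266, 0.001, 1.573]
force: [-0.4, 0.3, -0.6]
grip_width: 0.0936
t 1.7833 q [ 0.469   0.0866  2.068  -0.7264  0.4505 -0.5271] p [0.4403 0.2079 0.2299] rpy [-2.2662  0.0009  1.5725] F [-0.3735  0.318  -0.6411] M [ 0.0565  0.2851 -0.0108] w 0.09363962644174187
```

View pics/w2.png

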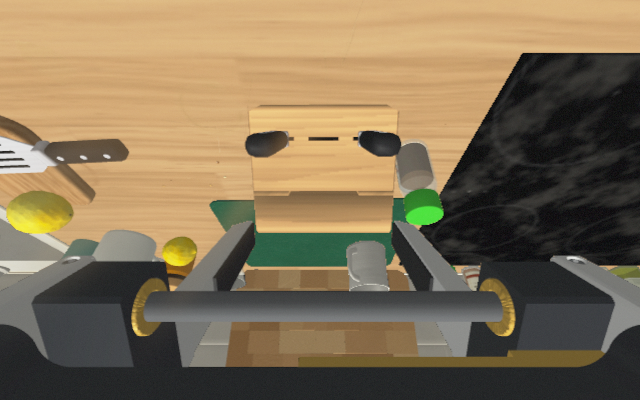

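View pics/w2_c.png

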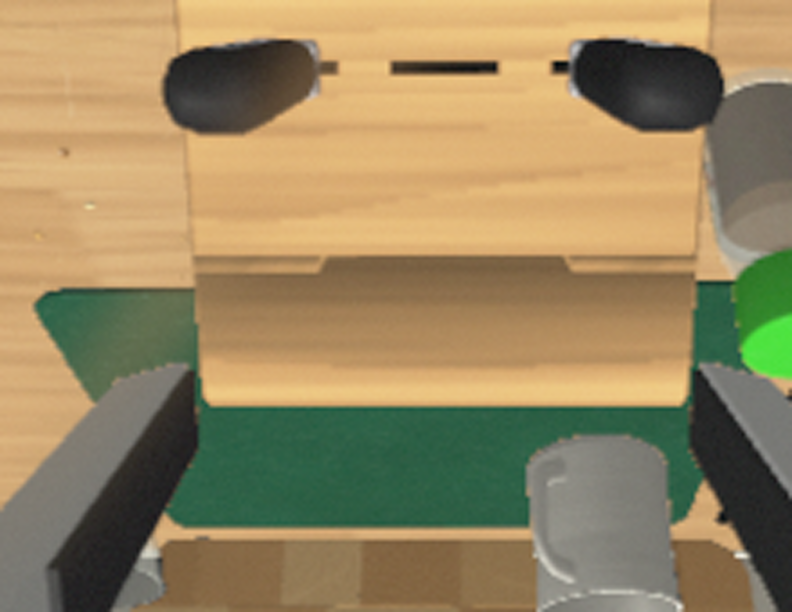

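```bash
cat >> h.py <<'E'
import json
def ld(name): return json.load(open(f'pics/{name}.json'))
def toface(uv,obs,S,psi,n='wrist'):
    "intersect pixel ray with face plane; return (x,y,z) in slot frame"
    K,V=view(n,obs); r=V[:3,:3].T@np.linalg.solve(K,[uv[0],uv[1],1]); c=-V[:3,:3].T@V[:3,3]
    F=slotframe(psi); r=F.T@r; c=F.T@(c-np.asarray(S)); return c-r*c[0]/r[0]
E
python3 - <<'E'
from h import *
o=ld('w2')
C=lambda x,y:(200+(x+.5)/3.6-.5,120+(y+.5)/3.6-.5)
print('mid plane',toplane('wrist',C(390,68),.0594,o),toplane('wrist',C(497,68),.0594,o))
print('slot low lip',toplane('wrist',C(328,256),.0901,o),toplane('wrist',C(560,256),.0901,o))
print('slot up lip',toplane('wrist',C(318,272),.0929,o),toplane('wrist',C(574,272),.0929,o))
S=[.544,.207,.0915]
for nm,p in dict(midL=(390,68),midR=(497,68),lowL=(328,256),lowR=(560,256),upL=(318,272),upR=(574,272),topL=(203,405),topR=(688,405),strL=(195,256),strR=(697,256),str2L=(197,272),str2R=(695,272)).items(): print(nm,toface(C(*p),o,S,0)*1e3)
E
```

```text
mid plane [0.5057 0.1948 0.0594] [0.5056 0.2214 0.0594]
slot low lip [0.543  0.178  0.0901] [0.5428 0.2386 0.0901]
slot up lip [0.5463 0.1753 0.0929] [0.546  0.2424 0.0929]
midL [  0.     -12.233  -49.9644]
midR [  0.      14.3907 -50.0302]
lowL [  0.     -28.9419  -1.7619]
lowR [ 0.     31.6058 -1.904 ]
upL [  0.     -31.6773   2.5616]
upR [ 0.     35.4133  2.4049]
topL [  0.     -63.9812  39.9661]
topR [ 0.     67.6966 39.6713]
strL [  0.     -63.644   -1.6805]
strR [ 0.     67.3693 -1.988 ]
str2L [  0.     -63.38     2.6356]
str2R [ 0.     67.1322  2.3308]
```

```bash
cat > kin.py <<'E'
from h import *
import itertools
from scipy.optimize import least_squares
D=[([1.0874,.3004,1.5216,0,1.3207,-.0666],[.2226,.5028,.3021],[-1.5707,.0011,1.154])]
for n in ['w1','w2','w3','w4']:
    try: o=ld(n); D.append((o['qpos'],o['ee_pos'],o['eef_rot']))
    except Exception: pass
Rz=lambda a:R.from_euler('z',a).as_matrix(); Ry=lambda a:R.from_euler('y',a).as_matrix()
# all-zero chain: q2 tilts upper arm fwd (Ry+), sum q2+q3+q5=pi -> tool down => at zero, tool along +z
def rot(q,s4,s6):
    return Rz(q[0])@Ry(q[1]+q[2])@Rz(s4*q[3])@Ry(q[4])@Rz(s6*q[5])
TC=None
def fk(q,s,p):
    h,r0,L1,L2,e,d=p
    A=Rz(q[0]); B=A@Ry(q[1]); C=A@Ry(q[1]+q[2])
    w=A@[r0,0,h]+B@[0,0,L1]+C@[e,0,L2]
    Rr=rot(q,*s); return w+Rr@[0,0,d],Rr
def conv(Rr): # flange z -> tool y ; find const
    return Rr
E
python3 - <<'E'
from kin import *
for s in itertools.product([1,-1],[1,-1]):
    Ms=[rot(q,*s).T@R.from_euler('xyz',r).as_matrix() for q,p,r in D]
    print(s,[R.from_matrix(Ms[0].T@m).magnitude() for m in Ms]); print(Ms[0]) if s==(1,1) else 0
E
```

```text
(1, 1) [0.0, 2.3154646067046675e-05, 2.3154646067763167e-05]
[[-1. -0. -0.]
 [-0.  0.  1.]
 [-0.  1. -0.]]
(1, -1) [0.0, 2.158387704604149, 0.9210628622703575]
(-1, 1) [0.0, 0.0008475047502193205, 1.4527322113719676]
(-1, -1) [0.0, 2.1587002820986996, 2.3098359964969535]
```

```bash
cat >> kin.py <<'E'
S=(1,1); M0=np.array([[-1,0,0],[0,0,1],[0,1,0.]])
def fit():
    f=lambda p:np.concatenate([fk(q,S,p)[0]-np.array(x) for q,x,r in D]+[1e-4*(p-np.array([.4,0,.4,.4,0,.25]))])
    r=least_squares(f,[.4,0,.4,.4,0,.25]); return r.x,f(r.x)[:-6]
def ik(P,Rt,p,q0):
    lo=np.array([-3.03,-.79,.23,-1.04,0,-2.55]); hi=np.array([3.03,2.21,2.52,4.18,3.07,2.55])
    def f(q):
        x,r=fk(q,S,p); return np.concatenate([(x-P)*5,R.from_matrix((r@M0).T@Rt).as_rotvec()])
    best=None
    for s in [q0]+[np.random.default_rng(i).uniform(lo,hi) for i in range(25)]:
        r=least_squares(f,np.clip(s,lo+.01,hi-.01),bounds=(lo,hi))
        if best is None or r.cost<best.cost-1e-9: best=r
        if best.cost<1e-8 and s is q0: break
    return best.x,best.cost
def toolR(x_t,z_t,alpha):
    "tool orientation from turner axes and lean alpha"
    x_t=np.array(x_t,float);z_t=np.array(z_t,float); y_t=np.cross(z_t,x_t)
    a=np.sin(alpha)*x_t-np.cos(alpha)*z_t
    return np.stack([y_t,a,np.cross(y_t,a)],1)
E
python3 - <<'E'
from kin import *
p,e=fit(); print(p,e)
o=get_obs(); q0=np.array(o['qpos'])
d=np.array([.048,-.9988,0]); d/=np.linalg.norm(d)
G=np.array([.567,-.1166,.019])-.055*d; print('grip',G)
F=slotframe(0); Sl=np.array([.5442,.2088,.0915]); 
for al in [20,30,40,45,50,60]:
    Rt=toolR(d,[0,0,1],np.radians(al)); q,c=ik(G-.078*Rt[:,1],Rt,p,q0)
    Rf=toolR(F[:,0],F[:,2],np.radians(al)); 
    q2,c2=ik(Sl-.055*F[:,0]-.078*Rf[:,1],Rf,p,q)
    q3,c3=ik(Sl-.175*F[:,0]-.078*Rf[:,1],Rf,p,q)
    print(al,q,c,'\n  home',q2,c2,'\n  pre',q3,c3)
E
```

```text
[-0.3246  0.0513  0.5971  0.2791 -0.1964  0.0714] [ 0.0317 -0.0184 -0.0069  0.0182 -0.0319  0.0112  0.0016 -0.0072 -0.0044]
grip [ 0.5644 -0.0617  0.019 ]
20 [-0.0189  0.3067  2.1298 -0.5232  0.7518  0.3276] 1.2468485119409202e-25 
  home [ 0.3436  0.3939  1.6837  0.1693  1.562  -1.2718] 1.0044859587683714e-24 
  pre [ 0.3911  0.2935  1.5686  0.1955  1.7661 -1.1894] 3.006380126444249e-24
30 [ 0.0231  0.3098  2.1584 -0.7558  0.8165  0.5444] 1.4733017386293746e-20 
  home [ 0.3569  0.3545  1.7161  0.1215  1.4009 -1.2544] 9.51074312486137e-21 
  pre [ 0.4082  0.2589  1.5866  0.1363  1.6181 -1.1783] 6.206078318624821e-20
40 [ 0.0611  0.3171  2.1928 -0.9505  0.9106  0.7266] 9.143442678114557e-18 
  home [ 0.3722  0.3125  1.7623  0.0671  1.2303 -1.2261] 5.398636751764315e-19 
  pre [ 0.428   0.22    1.6217  0.0726  1.4593 -1.1566] 9.858603189172753e-31
45 [ 0.0783  0.3224  2.2119 -1.0335  0.9662  0.8047] 3.8166754632092306e-30 
  home [ 0.3806  0.291   1.79    0.0356  1.1418 -1.2063] 5.617762278410826e-19 
  pre [ 0.4389  0.1994  1.6449  0.0378  1.3764 -1.1406] 2.4961247579264593e-32
50 [ 0.0943  0.3314  2.2142 -1.04    1.0326  0.8292] 0.0014278753918425598 
  home [ 0.3894  0.2695  1.8204 -0.      1.0517 -1.1814] 1.492876928769337e-19 
  pre [ 0.4505  0.1783  1.6716  0.      1.2917 -1.1203] 7.653430069916083e-19
60 [ 0.1247  0.3525  2.224  -1.04    1.1684  0.8862] 0.013729624211320955 
  home [ 0.4081  0.227   1.8879 -0.0904  0.8683 -1.1097] 2.35044206832622e-22 
  pre [ 0.4752  0.1353  1.734  -0.0885  1.1183 -1.063 ] 4.904056688603958e-22
```

```bash
sed -i 's/w=A@\[r0,0,h\]/w=A@[r0,.0366,h]/' kin.py
cat > t.py <<'E'
from kin import *
p,e=fit(); print(p,e)
o=get_obs(); q0=np.array(o['qpos'])
d=np.array([.048,-.9988,0]); d/=np.linalg.norm(d)
G=np.array([.567,-.1166,.019])-.055*d; print('grip',G)
F=slotframe(0); Sl=np.array([.5442,.2088,.0915]); 
for al in [20,30,40,45,50]:
    Rt=toolR(d,[0,0,1],np.radians(al)); q,c=ik(G-.078*Rt[:,1],Rt,p,q0)
    Rf=toolR(F[:,0],F[:,2],np.radians(al)); 
    q2,c2=ik(Sl-.055*F[:,0]-.078*Rf[:,1],Rf,p,q)
    q3,c3=ik(Sl-.175*F[:,0]-.078*Rf[:,1],Rf,p,q)
    print(al,q,round(c,5),'\n  home',q2,round(c2,5),'\n  pre',q3,round(c3,5))
E
python3 t.py
```

```text
[0.2209 0.     0.4244 0.4475 0.0409 0.1734] [ 0. -0.  0. -0. -0. -0. -0.  0.  0.]
grip [ 0.5644 -0.0617  0.019 ]
20 [-0.0221  0.6007  1.6583 -0.4476  0.908   0.2127] 0.0 
  home [ 0.2631  0.6748  1.2686  0.1316  1.7056 -1.3239] 0.0 
  pre [ 0.2969  0.427   1.4262  0.1504  1.7904 -1.2788] 0.0
30 [ 0.0488  0.6345  1.6571 -0.655   0.9628  0.4144] 0.0 
  home [ 0.2795  0.5747  1.3845  0.0946  1.5192 -1.3123] 0.0 
  pre [ 0.3178  0.3297  1.5157  0.1072  1.6288 -1.2648] 0.0
40 [ 0.1126  0.6846  1.647  -0.8327  1.0493  0.5853] 0.0 
  home [ 0.2993  0.4792  1.5028  0.0528  1.3269 -1.2885] 0.0 
  pre [ 0.3433  0.2337  1.6116  0.0588  1.461  -1.2388] 0.0
45 [ 0.1411  0.715   1.6388 -0.9098  1.1016  0.6579] 0.0 
  home [ 0.3106  0.434   1.5622  0.0283  1.2286 -1.2708] 0.0 
  pre [ 0.358   0.187   1.6614  0.0311  1.3751 -1.2201] 0.0
50 [ 0.167   0.7487  1.6284 -0.9796  1.1582  0.7224] 0.0 
  home [ 0.3228  0.391   1.6215 -0.      1.129  -1.248 ] 0.0 
  pre [ 0.3741  0.1416  1.7121 -0.      1.288  -1.1967] 0.0
```

```bash
cat > t.py <<'E'
from kin import *
p,e=fit()
o=get_obs(); q0=np.array(o['qpos'])
d=np.array([.048,-.9988,0]); d/=np.linalg.norm(d); H=np.array([.567,-.1166,.019])
print('butt in w2',proj('wrist',H-.095*d,ld('w2')),'collarback',proj('wrist',H-.012*d,ld('w2')))
G=H-.055*d
al=np.radians(25)
Rt=toolR(d,[0,0,1],al)
P=G-.078*Rt[:,1]
print('pick TCP',P, 'rpy',R.from_matrix(Rt).as_euler('xyz'), ik(P,Rt,p,q0))
P1=G-.20*Rt[:,1]
print('above',P1,rows(o,P1,Rt), ik(P1,Rt,p,q0))
E
python3 t.py
```

```text
butt in w2 [121.8026 150.1924] collarback [ 51.9567 152.4612]
pick TCP [ 0.5628 -0.0287  0.0897] rpy [-2.0071  0.      0.048 ] (array([ 0.0141,  0.6154,  1.6588, -0.5546,  0.9308,  0.3168]), np.float64(7.468527284634086e-28))
above [0.5603 0.0228 0.2003] (array([-0.3701,  0.1991, -0.1448]), array([0.1319, 0.8209, 0.5211])) (array([ 0.1059,  0.4559,  1.5993, -0.4785,  1.1588,  0.2686]), np.float64(1.1977591708155658e-19))
```

Run:
```python
from h import *
im=cv2.imread('pics/w2.png'); cv2.imwrite('pics/w2_t.png',cv2.resize(im[100:240,0:150],None,fx=4,fy=4,interpolation=cv2.INTER_CUBIC))
```

```text
(no output)
```

View pics/w2_t.png

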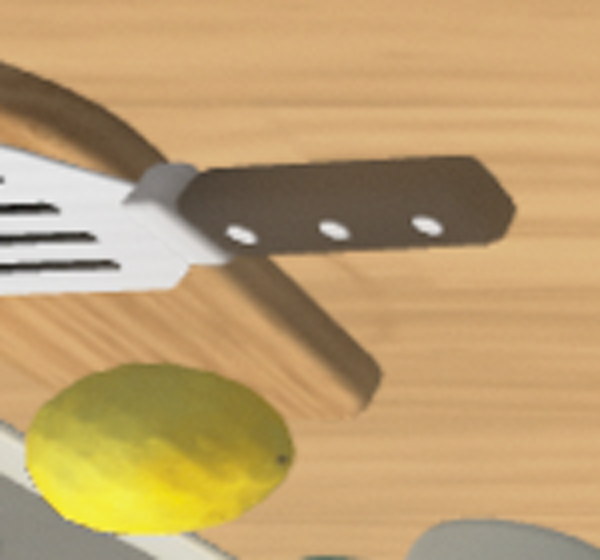

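Run:
```python
from h import *
d=np.array([.048,-.9988,0]); H=np.array([.567,-.1166,.019]); y=np.array([.9988,.048,0]);z=np.array([0,0,1.])
for x in (-.095,-.012):
  for yy in (-.012,.012):
    for zz in (-.009,.009):
      u=proj('wrist',H+x*d+yy*y+zz*z,ld('w2')); print(x,yy,zz,(u-[0,100])*4+1.5)
```

```text
-0.095 -0.012 -0.009 [475.0806 149.0031]
-0.095 -0.012 0.009 [447.153  194.9846]
-0.095 0.012 -0.009 [526.5218 208.9043]
-0.095 0.012 0.009 [501.9248 254.0305]
-0.012 -0.012 -0.009 [191.8183 158.7346]
-0.012 -0.012 0.009 [154.6261 204.5747]
-0.012 0.012 -0.009 [259.177  217.5151]
-0.012 0.012 0.009 [226.3411 262.481 ]
```

```bash
cat >> t.py <<'E'
P2=np.array([.50,.10,.30]); Rm=poseR(o)@R.from_rotvec(R.from_matrix(poseR(o).T@Rt).as_rotvec()*.6).as_matrix()
print('mid',rows(o,P2,Rm))
for f in np.linspace(0,1,9):
    Ri=poseR(o)@R.from_rotvec(R.from_matrix(poseR(o).T@Rt).as_rotvec()*.6*f).as_matrix()
    print(ik(o['ee_pos']+f*(P2-o['ee_pos']),Ri,p,q0))
E
python3 t.py | sed -n '4,$p'
```

```text
mid (array([-0.2156, -0.0313, -0.1802]), array([0.0791, 0.4925, 0.3126]))
(array([ 0.4681,  0.0868,  2.0668, -0.7247,  0.451 , -0.5287]), np.float64(2.81689607577152e-21))
(array([ 0.4499,  0.0844,  2.0399, -0.7098,  0.5243, -0.4682]), np.float64(9.008180418625867e-32))
(array([ 0.4302,  0.0851,  2.0099, -0.6921,  0.598 , -0.412 ]), np.float64(7.578300359234426e-27))
(array([ 0.4091,  0.0888,  1.977 , -0.6725,  0.6717, -0.3588]), np.float64(1.5621185674706993e-22))
(array([ 0.3864,  0.0954,  1.9413, -0.6519,  0.7454, -0.3076]), np.float64(6.565958747164138e-20))
(array([ 0.3624,  0.1047,  1.903 , -0.6306,  0.8189, -0.2579]), np.float64(4.1252644695825546e-18))
(array([ 0.337 ,  0.1166,  1.8622, -0.6089,  0.8923, -0.2092]), np.float64(2.6001703956595e-31))
(array([ 0.3103,  0.131 ,  1.8189, -0.5868,  0.9655, -0.1611]), np.float64(5.657099341992769e-31))
(array([ 0.2825,  0.1477,  1.7734, -0.5644,  1.0385, -0.1134]), np.float64(4.462275998935119e-29))
```

```bash
python3 -m pendant '{"translation":[[-0.05,-0.02,-0.06],[-0.1,-0.03,-0.1],[-0.14,-0.03,-0.14],[-0.18,-0.03,-0.18],[-0.216,-0.031,-0.18],[-0.216,-0.031,-0.18],[-0.216,-0.031,-0.18],[-0.216,-0.031,-0.18]],"rot":[[0.01,0.06,0.04],[0.02,0.12,0.08],[0.03,0.18,0.12],[0.04,0.24,0.16],[0.05,0.3,0.2],[0.06,0.37,0.24],[0.07,0.43,0.28],[0.08,0.49,0.31]]}' 
python3 t.py | sed -n '3,3p'
```

```text
time_s: 2.5
ee_pos: [0.4999, 0.1005, 0.3001]
eef_rot: [-2.101, -0.048, 0.658]
force: [-0.5, 0.0, -0.2]
grip_width: 0.0937
above [0.5603 0.0228 0.2003] (array([-0.0091,  0.2715, -0.0691]), array([0.0482, 0.33  , 0.2068])) (array([ 0.1059,  0.4559,  1.5993, -0.4785,  1.1588,  0.2686]), np.float64(8.446383848652234e-27))
```

```bash
python3 -m pendant '{"translation":[[0,0.08,-0.02],[-0.01,0.16,-0.04],[-0.01,0.24,-0.06],[-0.01,0.27,-0.07],[-0.01,0.27,-0.07],[-0.01,0.27,-0.07],[-0.01,0.27,-0.07]],"rot":[[0.01,0.06,0.04],[0.02,0.13,0.08],[0.03,0.19,0.12],[0.035,0.25,0.16],[0.045,0.31,0.195],[0.048,0.33,0.207],[0.048,0.33,0.207]]}' 
python3 shot.py wrist w3
cat > t2.py <<'E'
from kin import *
d=np.array([.048,-.9988,0]); d/=np.linalg.norm(d); H=np.array([.567,-.1166,.019]); al=np.radians(25)
o=get_obs(); Rt=toolR(d,[0,0,1],al); G=H-.055*d; P=G-.078*Rt[:,1]
print(rows(o,P,Rt))
E
python3 t2.py
```

```text
time_s: 3.08
ee_pos: [0.5603, 0.0229, 0.2012]
eef_rot: [-2.004, 0.002, 0.048]
force: [-0.9, -0.2, -0.5]
grip_width: 0.0942
t 3.0833 q [ 0.1052  0.4551  1.5975 -0.4741  1.1617  0.2639] p [0.5603 0.0229 0.2012] rpy [-2.0038  0.0021  0.0485] F [-0.8693 -0.2403 -0.4902] M [0.1224 0.0597 0.0473] w 0.09418326516478824
(array([ 0.0002,  0.2464, -0.0001]), array([-0.0014,  0.0022,  0.0003]))
```

View pics/w3.png

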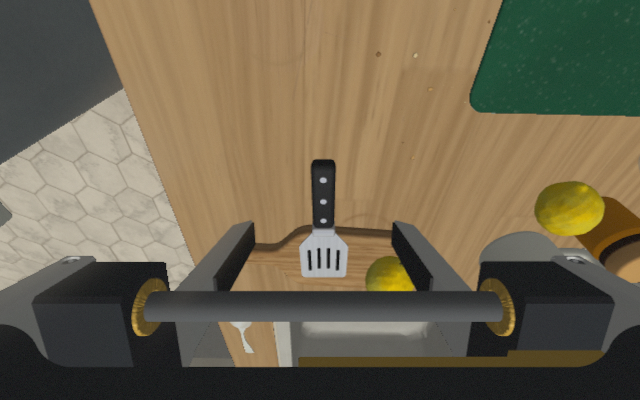

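Run:
```python
from h import *
o=ld('w3')
print(toplane('wrist',(323,160),.028,o),toplane('wrist',(323,160),.019,o),toplane('wrist',(323,228),.028,o),toplane('wrist',(323.5,276),.0205,o))
```

```text
[ 0.5618 -0.013   0.028 ] [ 0.5621 -0.0187  0.019 ] [ 0.5662 -0.102   0.028 ] [ 0.572  -0.2043  0.0205]
```

```bash
python3 -m pendant '{"translation":[[0,0.07,0.003],[0,0.14,0.003],[0,0.19,0.003],[0,0.22,0.003],[0,0.234,0.003],[0,0.234,0.003],[0,0.234,0.003]],"rot":[[-0.001,0.002,0],[-0.001,0.002,0],[-0.001,0.002,0],[-0.001,0.002,0],[-0.001,0.002,0],[-0.001,0.002,0],[-0.001,0.002,0]]}' 
python3 t2.py; python3 shot.py wrist w4
```

```text
time_s: 3.72
ee_pos: [0.5628, -0.0242, 0.0958]
eef_rot: [-2.006, -0.001, 0.05]
force: [0.5, 0.2, 0.8]
grip_width: 0.0941
(array([-0.0005,  0.0149, -0.0031]), array([-0.0007,  0.001 ,  0.0014]))
t 3.7167 q [ 0.0219  0.6052  1.6576 -0.5485  0.9413  0.3139] p [ 0.5628 -0.0242  0.0958] rpy [-2.0061 -0.0013  0.0503] F [0.5151 0.2169 0.7614] M [0.1512 0.0343 0.0896] w 0.09413620622634461
```

View pics/w4.png

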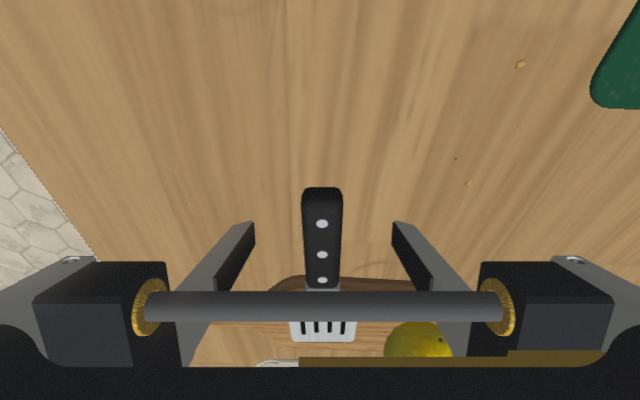

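```bash
python3 -m pendant '{"translation":[[0,0,0],[0,0,0],[0,0,0],[0,0,0],[0,0,0],[0,0,0],[0,0,0],[0,0,0]],"rot":[[0,0,0],[0,0,0],[0,0,0],[0,0,0],[0,0,0],[0,0,0],[0,0,0],[0,0,0]]}' 0 50
```

```text
time_s: 4.43
ee_pos: [0.563, -0.0241, 0.0961]
eef_rot: [-2.006, -0.002, 0.05]
force: [-0.5, 1.1, -0.1]
grip_width: 0.0443
```

```bash
python3 -m pendant '{"translation":[[0,0,0],[0,0,0],[0,0,0],[0,0,0],[0,0,0],[0,0,0]],"rot":[[0,0,0],[0,0,0],[0,0,0],[0,0,0],[0,0,0],[0,0,0]]}' 0 50; python3 shot.py wrist w5
```

```text
time_s: 4.93
ee_pos: [0.5629, -0.0241, 0.0961]
eef_rot: [-2.006, -0.002, 0.05]
force: [-0.1, 0.1, -0.6]
grip_width: 0.0234
t 4.9333 q [ 0.0221  0.6049  1.6573 -0.5486  0.9414  0.3143] p [ 0.5629 -0.0241  0.0961] rpy [-2.0062 -0.002   0.0502] F [-0.0646  0.1187 -0.5808] M [0.1463 0.0906 0.0459] w 0.02335195591762675
```

View pics/w5.png

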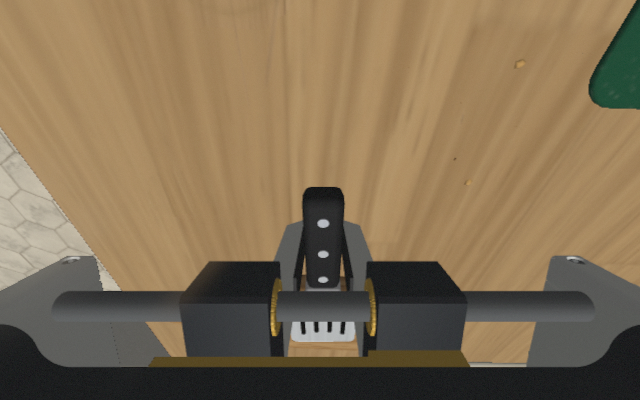

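```bash
cat > g.py <<'E'
from kin import *
import os
d=np.array([.048,-.9988,0]); d/=np.linalg.norm(d); H=np.array([.5668,-.1152,.019])
o5=ld('w5'); R5=poseR(o5); P5=np.array(o5['ee_pos'])
Rtt=R5.T@np.stack([d,np.cross([0,0,1],d),[0,0,1]],1)   # turner axes in tool
ptt=R5.T@(H-P5)
Sl=np.array([.5442,.2088,.0915]); F=slotframe(0)
def tcp_for(heel,Rturner):
    Rt=Rturner@Rtt.T; return heel-Rt@ptt,Rt
def goal(dx,dy=0,dz=0,pitch=0):
    "heel at slot frame offset (m), pitch: turner nose-up (rad) about slot y, about heel"
    Rn=F@R.from_rotvec([0,-pitch,0]).as_matrix()
    return tcp_for(Sl+F@np.array([dx,dy,dz]),Rn)
def cur(o=None):
    o=o or get_obs(); Rt=poseR(o); hp=F.T@(np.array(o['ee_pos'])+Rt@ptt-Sl); Rn=F.T@Rt@Rtt
    return hp*1e3,np.degrees(R.from_matrix(Rn).as_rotvec())
par=fit()[0]
E
python3 - <<'E'
from g import *
o=get_obs(); q0=np.array(o['qpos']); print('ptt',ptt)
P,Rt=goal(-.115); print(P,Rt); print(R.from_matrix(poseR(o).T@Rt).as_rotvec()); print(ik(P,Rt,par,q0)); print(ik(P+[0,0,.08],Rt,par,q0))
up=poseR(o).T@[0,0,.16]/.5; print('up',up)
P,Rt=goal(0); print(ik(P,Rt,par,q0))
E
```

```text
ptt [-0.0009  0.1083 -0.0502]
[0.4707 0.2093 0.299 ] [[ 0.0001 -0.4235 -0.9059]
 [ 1.      0.0027 -0.0012]
 [ 0.003  -0.9059  0.4235]]
[ 0.6976 -1.5617  0.0007]
(array([ 0.3036,  0.3889,  1.4491,  0.1311,  1.7211, -1.2756]), np.float64(6.229486729022369e-30))
(array([ 0.3036,  0.3375,  1.3333,  0.1364,  1.8869, -1.2527]), np.float64(1.055096999146732e-30))
up [ 0.0006 -0.2901 -0.135 ]
(array([ 0.2697,  0.6236,  1.3112,  0.1159,  1.629 , -1.3197]), np.float64(2.2159245111208747e-26))
```

```bash
python3 -m pendant '{"translation":[[0,-0.02,-0.01],[0,-0.06,-0.03],[0,-0.12,-0.056],[0,-0.18,-0.084],[0,-0.24,-0.112],[0,-0.29,-0.135],[0,-0.29,-0.135],[0,-0.29,-0.135]],"rot":[[0,0,0],[0,0,0],[0,0,0],[0,0,0],[0,0,0],[0,0,0],[0,0,0],[0,0,0]]}'; python3 shot.py wrist w6; python3 shot.py top t6
python3 - <<'E'
from g import *
o=get_obs()
P,Rt=goal(-.115); P=P+[-.03,0,.07]
t,r=rows(o,P,Rt); print(t,r)
P2=np.array(o['ee_pos'])+.5*(P-o['ee_pos'])
for f in [0,.25,.5,.75,1]: print(ik(o['ee_pos']+f*(P-o['ee_pos']),poseR(o)@R.from_rotvec(f*r*np.pi/2).as_matrix(),par,np.array(o['qpos'])))
E
```

```text
time_s: 5.65
ee_pos: [0.5627, -0.0241, 0.2578]
eef_rot: [-2.006, -0.005, 0.05]
force: [-0.3, -0.7, -1.3]
grip_width: 0.0237
t 5.65 q [ 0.022   0.3788  1.5626 -0.4652  1.2197  0.1398] p [ 0.5627 -0.0241  0.2578] rpy [-2.006  -0.0051  0.0502] F [-0.2555 -0.659  -1.3411] M [ 0.3143  0.0044 -0.032 ] w 0.023708472480722192
t 5.7 q [ 0.0219  0.3808  1.5641 -0.4653  1.2192  0.1401] p [ 0.5623 -0.0241  0.2562] rpy [-2.0059 -0.0023  0.0501] F [ 0.2919  0.276  -1.4328] M [0.3849 0.1847 0.0056] w 0.023668909209830672
[-0.2192 -0.4082  0.338 ] [ 0.4433 -0.9942 -0.0002]
(array([ 0.0219,  0.382 ,  1.5648, -0.4654,  1.2191,  0.1403]), np.float64(6.652499697545905e-31))
(array([ 0.0805,  0.3019,  1.5785, -0.2733,  1.3129, -0.2766]), np.float64(1.4345671486777982e-23))
(array([ 0.1468,  0.2606,  1.5552, -0.1068,  1.4657, -0.6451]), np.float64(5.226592885004202e-31))
(array([ 0.2257,  0.2545,  1.5047,  0.0294,  1.65  , -0.9629]), np.float64(2.499282947315904e-24))
(array([ 0.3198,  0.2777,  1.4333,  0.1415,  1.8448, -1.2418]), np.float64(1.9166383470612306e-19))
```

View pics/w6.png

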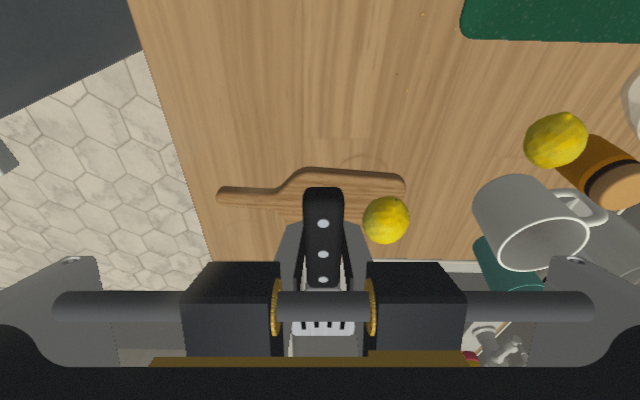

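```bash
python3 -m pendant '{"translation":[[-0.01,-0.02,0.017],[-0.03,-0.05,0.04],[-0.045,-0.08,0.07],[-0.06,-0.11,0.09],[-0.075,-0.14,0.115],[-0.09,-0.17,0.14],[-0.1,-0.19,0.155],[-0.11,-0.205,0.169]],"rot":[[0.02,-0.05,0],[0.05,-0.12,0],[0.08,-0.19,0],[0.11,-0.26,0],[0.14,-0.33,0],[0.17,-0.4,0],[0.2,-0.46,0],[0.222,-0.5,0]]}'
python3 - <<'E'
from g import *
o=get_obs()
P,Rt=goal(-.115); P=P+[-.03,0,.07]
print(rows(o,P,Rt))
E
```

```text
time_s: 6.42
ee_pos: [0.5007, 0.0936, 0.3119]
eef_rot: [-1.563, 0.177, 0.822]
force: [-0.2, -0.2, -1.1]
grip_width: 0.0238
(array([ 0.0663, -0.1259,  0.2465]), array([ 0.2185, -0.4905, -0.0012]))
```

```bash
python3 -m pendant '{"translation":[[0.01,-0.02,0.035],[0.02,-0.04,0.07],[0.03,-0.055,0.11],[0.04,-0.075,0.145],[0.05,-0.09,0.18],[0.06,-0.11,0.215],[0.066,-0.126,0.246],[0.066,-0.126,0.246]],"rot":[[0.03,-0.07,0],[0.062,-0.14,0],[0.095,-0.21,0],[0.125,-0.28,0],[0.155,-0.35,0],[0.185,-0.42,-0.001],[0.21,-0.47,-0.001],[0.218,-0.49,-0.001]]}'
python3 -m pendant '{"translation":[[0,0,0],[0,0,0]],"rot":[[0,0,0],[0,0,0]]}'
python3 shot.py wrist w7 220 240 420 370 4
python3 - <<'E'
from g import *
o=get_obs(); print(cur(o))
P,Rt=goal(-.115)
print(rows(o,P,Rt))
E
```

```text
time_s: 7.08
ee_pos: [0.4399, 0.2108, 0.3688]
eef_rot: [-1.13, -0.004, 1.576]
force: [0.7, -0.6, -0.9]
grip_width: 0.0233
time_s: 7.25
ee_pos: [0.4399, 0.2109, 0.3676]
eef_rot: [-1.129, -0.003, 1.575]
force: [0.1, -0.0, -2.3]
grip_width: 0.0238
t 7.25 q [ 0.3232  0.2804  1.4339  0.1425  1.8464 -1.2433] p [0.4399 0.2109 0.3676] rpy [-1.1285 -0.0031  1.5754] F [ 0.1117 -0.0205 -2.2523] M [ 0.0333 -0.2202  0.0201] w 0.023791329405977814
(array([-187.7969,    1.39  ,   20.3399]), array([-0.1746,  0.2481,  0.1498]))
(array([-0.0034,  0.0982, -0.1143]), array([-0.0028,  0.0023, -0.0011]))
```

View pics/w7.png

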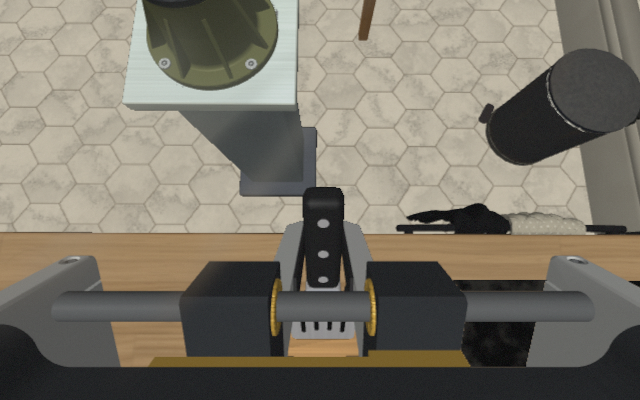

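View pics/w7_c.png

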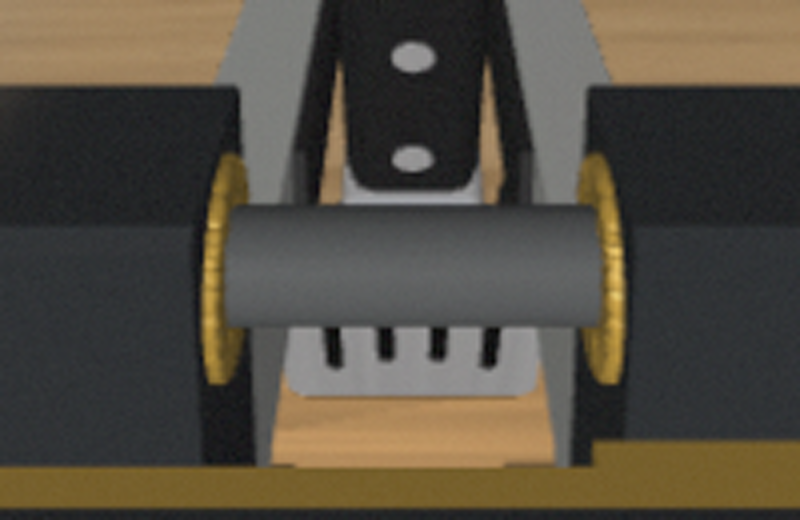

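```bash
cat > edge.py <<'E'
import cv2,sys,numpy as np
for n in sys.argv[1:]:
    g=cv2.imread(f'pics/{n}.png').astype(float)
    b=g[325:362,306:340].mean(1)   # BGR
    print(n,[f'{325+i}:{int(x[0])},{int(x[2])}' for i,x in enumerate(b)])
E
python3 edge.py w5 w6 w7
python3 - <<'E'
from g import *
# predicted tip pixels for sag s (mm) in turner frame
K=np.array(camera_params('wrist')['mtx']); T=np.linalg.inv(np.array(camera_params('wrist')['tool_from_camera']))
for s in [0,2,4,6,8]:
    th=s/90e0
    for zz in (0.0012,-.0012):
        X=ptt+Rtt@np.array([.09,0,-s*1e-3+zz]); q=K@(T[:3,:3]@X+T[:3,3]); print(s,zz,q[:2]/q[2])
E
```

```text
w5 ['325:143,141', '326:144,142', '327:146,143', '328:143,141', '329:143,141', '330:144,141', '331:151,148', '332:170,167', '333:183,180', '334:184,181', '335:184,181', '336:184,181', '337:184,181', '338:184,181', '339:184,181', '340:185,183', '341:176,186', '342:85,163', '343:90,168', '344:92,170', '345:91,169', '346:85,163', '347:82,161', '348:80,157', '349:88,161', '350:92,163', '351:93,164', '352:93,164', '353:92,163', '354:93,163', '355:93,164', '356:85,152', '357:34,87', '358:34,87', '359:34,87', '360:34,87', '361:34,87']
w6 ['325:142,140', '326:143,141', '327:159,156', '328:179,176', '329:180,177', '330:181,178', '331:181,178', '332:181,178', '333:181,178', '334:180,178', '335:167,165', '336:91,98', '337:91,98', '338:91,98', '339:91,98', '340:91,98', '341:91,98', '342:91,98', '343:91,98', '344:91,98', '345:91,98', '346:91,97', '347:91,97', '348:91,97', '349:90,97', '350:90,97', '351:90,97', '352:90,97', '353:90,97', '354:90,97', '355:90,96', '356:81,94', '357:33,85', '358:33,85', '359:33,85', '360:33,85', '361:33,85']
w7 ['325:112,113', '326:112,113', '327:111,112', '328:111,112', '329:119,120', '330:133,134', '331:142,143', '332:143,144', '333:143,144', '334:143,144', '335:143,144', '336:143,144', '337:143,144', '338:131,140', '339:70,135', '340:87,169', '341:90,176', '342:90,175', '343:89,173', '344:89,173', '345:90,175', '346:90,177', '347:92,180', '348:95,187', '349:96,188', '350:96,187', '351:98,192', '352:98,191', '353:93,181', '354:91,177', '355:92,179', '356:85,170', '357:43,118', '358:43,118', '359:43,118', '360:42,118', '361:43,118']
0 0.0012 [321.5838 340.4968]
0 -0.0012 [321.5889 337.9573]
2 0.0012 [321.588  338.3781]
2 -0.0012 [321.593  335.8669]
4 0.0012 [321.5922 336.2831]
4 -0.0012 [321.5971 333.7996]
6 0.0012 [321.5963 334.2112]
6 -0.0012 [321.6012 331.7551]
8 0.0012 [321.6004 332.1622]
8 -0.0012 [321.6052 329.7329]
```

```bash
cat >> g.py <<'E'
a_=2.0062-np.pi/2
Rtt=np.stack([[0,np.sin(a_),-np.cos(a_)],[1,0,0],[0,-np.cos(a_),-np.sin(a_)]],1)
ptt[0]=0
E
python3 - <<'E'
from g import *
o=get_obs(); print(np.linalg.det(Rtt),cur(o))
for dx in (-.115,-.10):
    P,Rt=goal(dx,0,0,.037); print(rows(o,P,Rt))
# predict slot pixels at goal(-.115) and tip
P,Rt=goal(-.105,0,0,.037); ob=dict(ee_pos=P,eef_rot=R.from_matrix(Rt).as_euler('xyz'))
for y in (-.033,0,.033):
  for z in (-.0022,.0022): print(y,z,proj('wrist',Sl+F@[0,y,z],ob))
E
```

```text
1.0 (array([-187.8011,    2.2649,   20.339 ]), array([-0.0597,  0.2489,  0.2761]))
(array([-0.0044,  0.1021, -0.1064]), array([-0.0263,  0.003 ,  0.0007]))
(array([-0.0046,  0.1147, -0.1337]), array([-0.0263,  0.003 ,  0.0007]))
-0.033 -0.0022 [290.6332 339.4022]
-0.033 0.0022 [290.2605 343.9485]
0 -0.0022 [322.6917 339.4261]
0 0.0022 [322.6873 343.9728]
0.033 -0.0022 [354.7527 339.4499]
0.033 0.0022 [355.1166 343.9971]
```

Move to about 22 mm before the mouth and look.

```bash
python3 -m pendant '{"translation":[[-0.001,0.02,-0.02],[-0.002,0.045,-0.045],[-0.004,0.07,-0.07],[-0.0044,0.09,-0.09],[-0.0044,0.1021,-0.1064],[-0.0044,0.1021,-0.1064],[-0.0044,0.1021,-0.1064],[-0.0044,0.1021,-0.1064]],"rot":[[-0.005,0.001,0],[-0.012,0.002,0],[-0.02,0.003,0],[-0.0263,0.003,0.001],[-0.0263,0.003,0.001],[-0.0263,0.003,0.001],[-0.0263,0.003,0.001],[-0.0263,0.003,0.001]]}'
python3 shot.py wrist w8 220 240 420 370 4
python3 edge.py w8
python3 - <<'E'
from g import *
o=ld('w8'); print(cur(o))
for x in (0,-.025,):
 for y in (-.033,0,.033):
  for z in (-.0022,.0022): print(x,y,z,proj('wrist',Sl+F@[x,y,z],o))
E
```

```text
time_s: 7.97
ee_pos: [0.4663, 0.2088, 0.2996]
eef_rot: [-1.171, 0.0, 1.571]
force: [-0.8, -0.2, -0.4]
grip_width: 0.0236
t 7.9667 q [ 0.3089  0.365   1.4742  0.1193  1.6843 -1.271 ] p [0.4663 0.2088 0.2996] rpy [-1.1711  0.0002  1.5706] F [-0.7871 -0.247  -0.3991] M [ 0.0247 -0.1357  0.003 ] w 0.02360188624246069
w8 ['325:122,123', '326:121,123', '327:121,123', '328:121,123', '329:129,131', '330:145,146', '331:154,156', '332:156,157', '333:156,157', '334:156,157', '335:155,157', '336:156,157', '337:155,157', '338:143,156', '339:83,162', '340:97,190', '341:97,188', '342:97,191', '343:99,194', '344:101,197', '345:102,200', '346:97,189', '347:62,116', '348:51,95', '349:52,96', '350:53,97', '351:54,100', '352:55,102', '353:55,103', '354:55,102', '355:57,105', '356:56,112', '357:45,122', '358:46,122', '359:45,122', '360:46,122', '361:45,122']
(array([-115.4466,   -0.0535,    0.5581]), array([ 0.002 , -2.1529, -0.0172]))
0 -0.033 -0.0022 [291.5214 342.715 ]
0 -0.033 0.0022 [291.1686 347.1831]
0 0 -0.0022 [322.7698 342.7333]
0 0 0.0022 [322.7665 347.2019]
0 0.033 -0.0022 [354.0216 342.7516]
0 0.033 0.0022 [354.368  347.2207]
-0.025 -0.033 -0.0022 [289.6408 332.9089]
-0.025 -0.033 0.0022 [289.2443 337.5318]
-0.025 0 -0.0022 [322.7636 332.9278]
-0.025 0 0.0022 [322.7601 337.5512]
-0.025 0.033 -0.0022 [355.8902 332.9466]
-0.025 0.033 0.0022 [356.2798 337.5706]
```

View pics/w8_c.png

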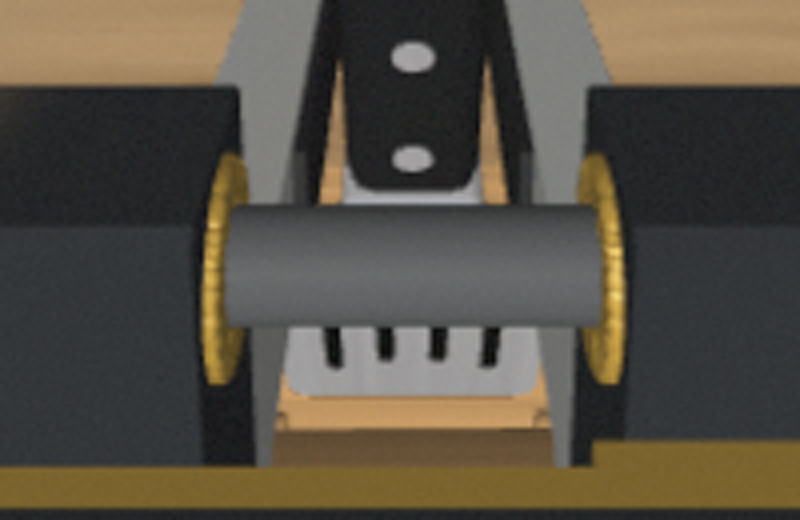

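Run:
```python
from g import *
o=get_obs()
P,Rt=goal(-.096,0,-.0008,.037); print(rows(o,P,Rt))
```

```text
(array([-0.    ,  0.0203, -0.0337]), array([ 0.0006, -0.0001, -0.    ]))
```

```bash
python3 -m pendant '{"translation":[[0,0.007,-0.011],[0,0.014,-0.022],[0,0.0203,-0.0337],[0,0.0203,-0.0337],[0,0.0203,-0.0337],[0,0.0203,-0.0337]],"rot":[[0,0,0],[0.0006,0,0],[0.0006,0,0],[0.0006,0,0],[0.0006,0,0],[0.0006,0,0]]}'
python3 shot.py wrist w9 260 310 380 370 6
python3 edge.py w9
python3 - <<'E'
from g import *
o=ld('w9'); print(cur(o))
for x in (0,):
 for y in (-.033,0,.033):
  for z in (-.0022,.0022): print(x,y,z,proj('wrist',Sl+F@[x,y,z],o))
E
```

```text
time_s: 8.52
ee_pos: [0.4779, 0.2088, 0.2838]
eef_rot: [-1.17, 0.0, 1.571]
force: [-0.5, -0.7, -1.0]
grip_width: 0.0233
t 8.5167 q [ 0.3029  0.4026  1.4602  0.117   1.6623 -1.2797] p [0.4779 0.2088 0.2838] rpy [-1.1703  0.0001  1.5707] F [-0.5369 -0.6915 -1.0392] M [ 0.0719 -0.1813  0.0027] w 0.023312540170689875
w9 ['325:123,124', '326:123,124', '327:122,124', '328:122,124', '329:130,131', '330:146,147', '331:156,157', '332:157,158', '333:157,158', '334:157,158', '335:157,158', '336:157,158', '337:157,157', '338:145,157', '339:86,166', '340:98,190', '341:64,121', '342:52,95', '343:52,96', '344:53,97', '345:53,100', '346:55,103', '347:56,104', '348:55,103', '349:56,105', '350:57,109', '351:61,114', '352:62,117', '353:63,119', '354:64,120', '355:64,121', '356:61,123', '357:46,123', '358:46,123', '359:46,123', '360:46,123', '361:45,123']
(array([-95.9649,   0.0207,  -0.8219]), array([-0.0013, -2.1069, -0.0075]))
0 -0.033 -0.0022 [289.8585 336.6776]
0 -0.033 0.0022 [289.4677 341.3001]
0 0 -0.0022 [322.6744 336.7008]
0 0 0.0022 [322.6696 341.3238]
0 0.033 -0.0022 [355.4935 336.7239]
0 0.033 0.0022 [355.8749 341.3475]
```

View pics/w9_c.png

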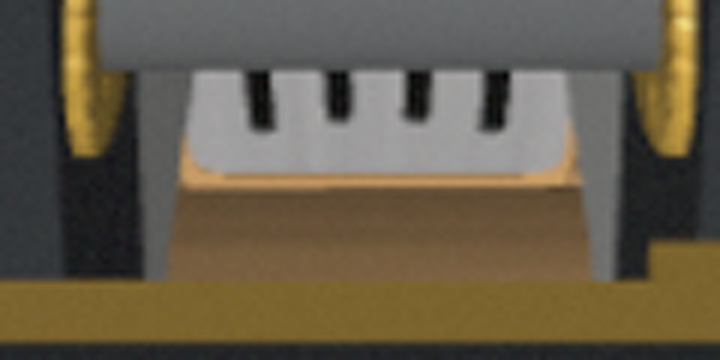

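Run:
```python
from g import *
o=get_obs()
P,Rt=goal(-.092,0,-.0013,.037); print(rows(o,P,Rt))
```

```text
(array([-0.0001,  0.0048, -0.0067]), array([ 0.0001, -0.    , -0.    ]))
```

```bash
python3 -m pendant '{"translation":[[0,0.0024,-0.0034],[0,0.0048,-0.0067],[0,0.0048,-0.0067],[0,0.0048,-0.0067]],"rot":[[0,0,0],[0,0,0],[0,0,0],[0,0,0]]}'
python3 shot.py wrist w10 260 310 380 370 6
python3 edge.py w10
python3 - <<'E'
from g import *
o=ld('w10'); print(cur(o))
for x in (0,):
 for y in (0,):
  for z in (-.0022,.0022): print(x,y,z,proj('wrist',Sl+F@[x,y,z],o))
E
```

```text
time_s: 8.9
ee_pos: [0.48, 0.2088, 0.2803]
eef_rot: [-1.17, 0.0, 1.571]
force: [-0.5, -0.6, -1.6]
grip_width: 0.0235
t 8.9 q [ 0.3018  0.41    1.4581  0.1165  1.657  -1.2814] p [0.48   0.2088 0.2803] rpy [-1.1704  0.0001  1.5707] F [-0.4626 -0.6285 -1.6093] M [ 0.07   -0.1962 -0.0151] w 0.023455652153381135
w10 ['325:123,124', '326:122,123', '327:122,122', '328:123,123', '329:131,132', '330:146,147', '331:156,157', '332:157,158', '333:157,158', '334:157,158', '335:157,158', '336:157,158', '337:157,158', '338:145,157', '339:79,149', '340:64,121', '341:52,95', '342:52,96', '343:53,97', '344:54,100', '345:55,103', '346:56,105', '347:56,103', '348:56,105', '349:58,108', '350:60,114', '351:62,117', '352:63,119', '353:63,120', '354:64,121', '355:65,122', '356:62,124', '357:45,123', '358:46,123', '359:46,123', '360:45,123', '361:45,123']
(array([-91.9295,   0.008 ,  -1.4216]), array([-0.0001, -2.1105, -0.0075]))
0 0 -0.0022 [322.6852 335.6767]
0 0 0.0022 [322.6806 340.3404]
```

View pics/w10_c.png

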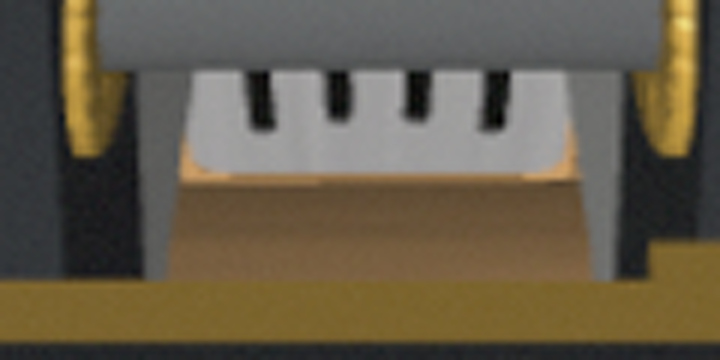

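Run:
```python
from g import *
o=get_obs()
for dx in (-.088,-.084): P,Rt=goal(dx,0,-.0014,.037); print(rows(o,P,Rt))
```

```text
(array([-0.0001,  0.0037, -0.007 ]), array([ 0., -0., -0.]))
(array([-0.0001,  0.0074, -0.0142]), array([ 0., -0., -0.]))
```

```bash
python3 -m pendant '{"translation":[[0,0.0018,-0.0035],[0,0.0037,-0.007],[0,0.0037,-0.007]],"rot":[[0,0,0],[0,0,0],[0,0,0]]}'
python3 shot.py wrist w11 260 310 380 370 6
python3 edge.py w11 | cut -c 1-460
python3 -c "
from g import *
o=ld('w11'); print(cur(o),[proj('wrist',Sl+F@[0,0,z],o) for z in (-.0022,.0022)])"
```

```text
time_s: 9.2
ee_pos: [0.4827, 0.2088, 0.277]
eef_rot: [-1.17, 0.0, 1.571]
force: [-0.5, 0.3, -1.9]
grip_width: 0.0233
t 9.2 q [ 0.3004  0.4184  1.4544  0.1159  1.6528 -1.2831] p [0.4827 0.2088 0.277 ] rpy [-1.1701  0.0002  1.5706] F [-0.4628  0.2638 -1.8544] M [ 0.0163 -0.1662  0.0394] w 0.02332224063784325
w11 ['325:123,124', '326:123,124', '327:123,124', '328:122,124', '329:133,135', '330:149,150', '331:156,157', '332:157,158', '333:157,158', '334:157,158', '335:157,158', '336:157,158', '337:152,155', '338:120,133', '339:51,94', '340:53,97', '341:53,97', '342:53,99', '343:55,102', '344:56,104', '345:56,104', '346:56,103', '347:57,107', '348:60,112', '349:62,117', '350:63,118', '351:64,120', '352:64,121', '353:64,122', '354:65,124', '355:66,126', '356:64,127
(array([-87.6887,  -0.0394,  -1.6147]), array([-0.0021, -2.0935, -0.0154])) [array([322.7444, 334.1484]), array([322.7403, 338.8446])]
```

View pics/w11_c.png

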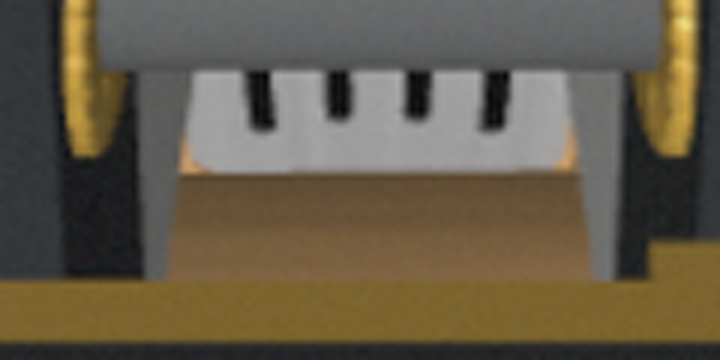

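```bash
python3 -m pendant '{"translation":[[0,0.0018,-0.0035],[0,0.0037,-0.007],[0,0.0037,-0.007]],"rot":[[0,0,0],[0,0,0],[0,0,0]]}'
python3 shot.py wrist w12 260 310 380 370 6
python3 edge.py w12 | cut -c 1-460
python3 -c "
from g import *
o=ld('w12'); print(cur(o),[proj('wrist',Sl+F@[0,0,z],o) for z in (-.0022,.0022)])"
```

```text
time_s: 9.5
ee_pos: [0.4852, 0.2088, 0.2736]
eef_rot: [-1.17, 0.0, 1.571]
force: [-0.1, 0.3, -1.6]
grip_width: 0.0234
t 9.5 q [ 0.2991  0.4268  1.4505  0.1154  1.6488 -1.2849] p [0.4852 0.2088 0.2736] rpy [-1.1698  0.0003  1.5706] F [-0.0789  0.2992 -1.5689] M [ 0.0045 -0.2064 -0.0164] w 0.023417157633238556
w12 ['325:123,124', '326:123,124', '327:123,124', '328:123,124', '329:133,134', '330:149,150', '331:156,157', '332:157,158', '333:157,159', '334:157,158', '335:157,159', '336:145,150', '337:77,108', '338:52,95', '339:53,97', '340:53,98', '341:54,100', '342:55,103', '343:56,105', '344:56,104', '345:55,104', '346:58,108', '347:60,114', '348:62,118', '349:63,118', '350:63,120', '351:64,121', '352:65,123', '353:66,125', '354:67,127', '355:68,128', '356:64,127'
(array([-83.5217,  -0.0715,  -1.8029]), array([-0.004 , -2.0764, -0.0202])) [array([322.7834, 332.61  ]), array([322.7796, 337.3383])]
```

View pics/w12_c.png

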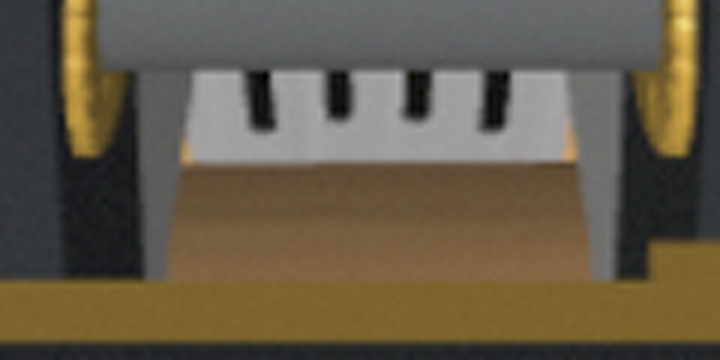

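```bash
cat > nx.py <<'E'
import sys
from g import *
o=get_obs(); print('cur',*cur(o),'F slot',F.T@np.array(o['force']),'M',np.array(o['moment']))
for a in sys.argv[1:]:
    dx,dz,pi=map(float,a.split(',')); P,Rt=goal(dx/1e3,0,dz/1e3,pi); t,r=rows(o,P,Rt); print(a,t,r)
E
python3 nx.py -79,-1.4,.037 -75,-1.4,.037 -70,-1.4,.037
```

```text
cur [-83.6811  -0.0386  -1.7327] [-0.0021 -2.0805 -0.0162] F slot [ 0.2864  0.495  -1.0037] M [ 0.043  -0.1887  0.0616]
-79,-1.4,.037 [ 0.      0.0037 -0.0085] [-0.0004 -0.0002 -0.0001]
-75,-1.4,.037 [ 0.      0.0074 -0.0156] [-0.0004 -0.0002 -0.0001]
-70,-1.4,.037 [ 0.      0.0119 -0.0245] [-0.0004 -0.0002 -0.0001]
```

```bash
python3 -m pendant '{"translation":[[0,0.0025,-0.0055],[0,0.005,-0.0105],[0,0.0074,-0.0156],[0,0.0097,-0.02],[0,0.0119,-0.0245],[0,0.0119,-0.0245]],"rot":[[0,0,0],[0,0,0],[0,0,0],[0,0,0],[0,0,0],[0,0,0]]}'
python3 nx.py -62,-1.3,.034 -54,-1.2,.03
python3 shot.py wrist w13 260 310 380 370 6
```

```text
time_s: 10.05
ee_pos: [0.4943, 0.2087, 0.263]
eef_rot: [-1.169, 0.0, 1.571]
force: [0.0, -0.0, -0.6]
grip_width: 0.0236
cur [-69.6093  -0.1175  -1.7322] [-0.0085 -2.0466 -0.0281] F slot [ 0.4623 -0.0069 -0.3838] M [ 0.028  -0.2231 -0.0027]
-62,-1.3,.034 [ 0.0001  0.006  -0.0143] [ 0.0011 -0.0002 -0.0002]
-54,-1.2,.03 [ 0.0001  0.0127 -0.0295] [ 0.0036 -0.0002 -0.0002]
t 10.05 q [ 0.2946  0.4553  1.4353  0.1136  1.6366 -1.2906] p [0.4943 0.2087 0.263 ] rpy [-1.1693  0.0005  1.5706] F [ 0.0031 -0.0069 -0.6009] M [ 0.028  -0.2231 -0.0027] w 0.023618764647882057
```

View pics/w13_c.png

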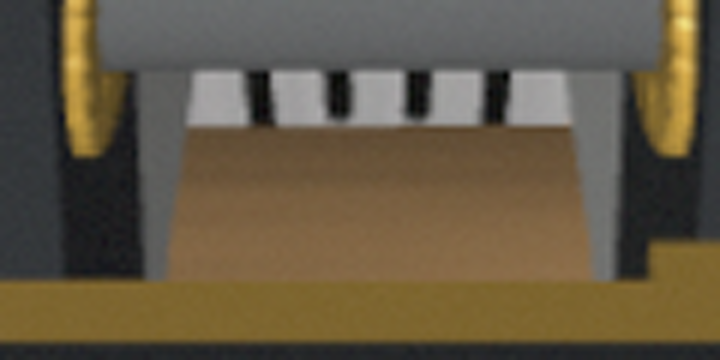

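```bash
python3 -m pendant '{"translation":[[0,0.003,-0.007],[0,0.006,-0.0143],[0,0.0093,-0.022],[0,0.0127,-0.0295],[0,0.0127,-0.0295]],"rot":[[0,0,0],[0.001,0,0],[0.002,0,0],[0.0036,0,0],[0.0036,0,0]]}'
python3 nx.py -46,-1.1,.025 -38,-1.0,.02
```

```text
time_s: 10.52
ee_pos: [0.5056, 0.2086, 0.2507]
eef_rot: [-1.162, 0.001, 1.57]
force: [-0.8, -0.3, -1.1]
grip_width: 0.024
cur [-53.4258  -0.2664  -1.5909] [-0.0098 -1.6593 -0.0505] F slot [ 0.3344 -0.321  -1.3139] M [ 0.0001 -0.1663 -0.0116]
-46,-1.1,.025 [ 0.0004  0.0054 -0.0146] [ 0.0025 -0.0005 -0.0003]
-38,-1.0,.02 [ 0.0004  0.0119 -0.0301] [ 0.0057 -0.0005 -0.0003]
```

```bash
python3 -m pendant '{"translation":[[0,0.003,-0.007],[0.0004,0.0054,-0.0146],[0.0004,0.0087,-0.0225],[0.0004,0.0119,-0.0301],[0.0004,0.0119,-0.0301]],"rot":[[0.001,0,0],[0.0025,-0.0005,0],[0.004,-0.0005,0],[0.0057,-0.0005,0],[0.0057,-0.0005,0]]}'
python3 nx.py -30,-0.9,.015 -22,-.8,.01
```

```text
time_s: 10.93
ee_pos: [0.5174, 0.2087, 0.2385]
eef_rot: [-1.152, 0.001, 1.571]
force: [0.1, -0.4, -1.0]
grip_width: 0.0237
cur [-37.1818  -0.1763  -1.3971] [-0.0314 -1.0838 -0.0303] F slot [ 0.8458 -0.36   -0.534 ] M [ 0.0409 -0.1863  0.0157]
-30,-0.9,.015 [ 0.0002  0.005  -0.0142] [ 0.0025 -0.0002 -0.0005]
-22,-.8,.01 [ 0.0002  0.0114 -0.0297] [ 0.0057 -0.0002 -0.0005]
```

```bash
python3 -m pendant '{"translation":[[0,0.0025,-0.007],[0.0002,0.005,-0.0142],[0.0002,0.008,-0.022],[0.0002,0.0114,-0.0297],[0.0002,0.0114,-0.0297]],"rot":[[0.001,0,0],[0.0025,0,-0.0005],[0.004,0,-0.0005],[0.0057,0,-0.0005],[0.0057,0,-0.0005]]}'
python3 nx.py -14,-.7,.005 -8,-.6,0
```

```text
time_s: 11.35
ee_pos: [0.5289, 0.2087, 0.2264]
eef_rot: [-1.142, 0.0, 1.57]
force: [-0.5, 0.3, -1.5]
grip_width: 0.0232
cur [-21.2478  -0.1464  -1.2541] [ 0.0079 -0.5078 -0.0297] F slot [ 0.8027  0.2506 -1.3874] M [ 0.02   -0.2118 -0.0306]
-14,-.7,.005 [ 0.0002  0.0048 -0.0144] [ 0.0025 -0.0003 -0.0001]
-8,-.6,0 [ 0.0002  0.0093 -0.0264] [ 0.0056 -0.0003 -0.0001]
```

```bash
python3 shot.py scene s1 200 150 400 290 4; python3 shot.py wrist w14
```

```text
t 11.35 q [ 0.2767  0.5721  1.3532  0.1138  1.6298 -1.3108] p [0.5289 0.2087 0.2264] rpy [-1.1424  0.0003  1.5704] F [-0.5468  0.2506 -1.5067] M [ 0.02   -0.2118 -0.0306] w 0.023181513049170367
t 11.4 q [ 0.2768  0.5714  1.3536  0.1138  1.6298 -1.3106] p [0.5288 0.2087 0.2267] rpy [-1.1428  0.0002  1.5704] F [-0.8664 -0.1833 -0.4023] M [ 0.0899 -0.1933  0.0046] w 0.023275049919536394
```

View pics/s1_c.png

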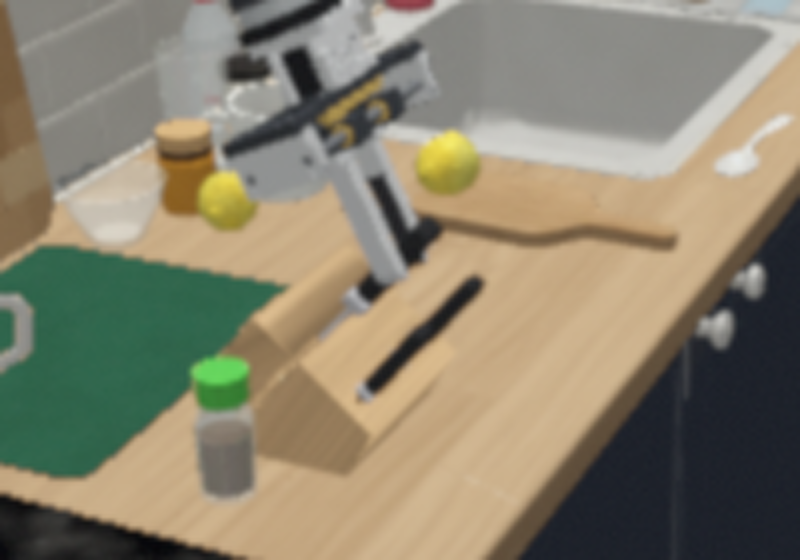

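View pics/w14.png

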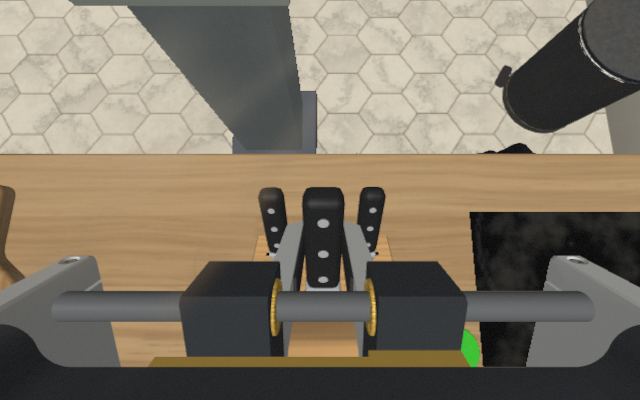

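```bash
python3 -m pendant '{"translation":[[0,0.0025,-0.007],[0.0002,0.0048,-0.0144],[0.0002,0.007,-0.0205],[0.0002,0.0093,-0.0264],[0.0002,0.0093,-0.0264]],"rot":[[0.001,0,0],[0.0025,0,0],[0.004,0,0],[0.0056,0,0],[0.0056,0,0]]}'
python3 nx.py -5,-.6,0 -2,-.5,0 1,-.5,0
```

```text
time_s: 11.87
ee_pos: [0.539, 0.2088, 0.2166]
eef_rot: [-1.133, 0.0, 1.57]
force: [0.1, -0.7, -1.2]
grip_width: 0.0235
cur [-7.9902 -0.0342 -0.6269] [ 0.0098  0.0067 -0.0319] F slot [ 1.0021 -0.6525 -0.6741] M [-0.0283 -0.2501 -0.0109]
-5,-.6,0 [-0.      0.0025 -0.0054] [-0.0001 -0.0004 -0.0001]
-2,-.5,0 [-0.      0.0048 -0.0109] [-0.0001 -0.0004 -0.0001]
1,-.5,0 [ 0.      0.0074 -0.0164] [-0.0001 -0.0004 -0.0001]
```

```bash
python3 -m pendant '{"translation":[[0,0.0012,-0.0027],[0,0.0025,-0.0054],[0,0.0036,-0.008],[0,0.0048,-0.0109],[0,0.0048,-0.0109]],"rot":[[0,0,0],[0,0,0],[0,0,0],[0,0,0],[0,0,0]]}'
python3 nx.py -1,-.5,0 0,-.5,0 1,-.5,0 2,-.5,0
```

```text
time_s: 12.28
ee_pos: [0.543, 0.2088, 0.2119]
eef_rot: [-1.133, 0.0, 1.57]
force: [-0.9, 0.5, -0.8]
grip_width: 0.0236
cur [-1.829  -0.0478 -0.5968] [ 0.0089  0.0159 -0.036 ] F slot [ 0.0199  0.4578 -1.1676] M [ 0.0617 -0.2599 -0.0181]
-1,-.5,0 [ 0.      0.0006 -0.0015] [-0.0002 -0.0004 -0.0001]
0,-.5,0 [ 0.      0.0014 -0.0033] [-0.0002 -0.0004 -0.0001]
1,-.5,0 [ 0.      0.0022 -0.0052] [-0.0002 -0.0004 -0.0001]
2,-.5,0 [ 0.      0.0031 -0.007 ] [-0.0002 -0.0004 -0.0001]
```

```bash
python3 -m pendant '{"translation":[[0,0.0007,-0.0016],[0,0.0014,-0.0033],[0,0.0014,-0.0033]],"rot":[[0,0,0],[0,0,0],[0,0,0]]}'
python3 nx.py 1,-.5,0 2,-.5,0
python3 -m pendant '{"translation":[[0,0.0004,-0.0009],[0,0.0008,-0.0018],[0,0.0008,-0.0018]],"rot":[[0,0,0],[0,0,0],[0,0,0]]}'
python3 nx.py 1,-.5,0 2,-.5,0
```

```text
time_s: 12.53
ee_pos: [0.5437, 0.2088, 0.2117]
eef_rot: [-1.131, 0.0, 1.571]
force: [-8.9, -1.5, 10.9]
grip_width: 0.0234
cur [-1.4232 -0.0498 -0.43  ] [-0.0113  0.1413 -0.0215] F slot [-14.1144  -1.4888   0.1761] M [-0.3374  2.2537  0.1183]
1,-.5,0 [ 0.      0.0024 -0.0038] [-0.0016 -0.0002 -0.0002]
2,-.5,0 [ 0.      0.0032 -0.0056] [-0.0016 -0.0002 -0.0002]
time_s: 12.78
ee_pos: [0.5439, 0.2088, 0.2118]
eef_rot: [-1.13, 0.0, 1.571]
force: [-7.0, -1.7, 10.1]
grip_width: 0.0234
cur [-1.4371 -0.0123 -0.2948] [-0.0256  0.2249 -0.0067] F slot [-12.2796  -1.6945   1.1451] M [-0.22    1.8682  0.1184]
1,-.5,0 [-0.0001  0.0028 -0.0034] [-0.0025  0.0001 -0.0003]
2,-.5,0 [-0.0001  0.0036 -0.0052] [-0.0025  0.0001 -0.0003]
```

```bash
python3 shot.py scene s2 240 170 340 260 7; python3 shot.py wrist w15 260 230 380 330 6
```

```text
t 12.7833 q [ 0.2699  0.6229  1.3108  0.1139  1.6347 -1.3185] p [0.5439 0.2088 0.2118] rpy [-1.1296  0.0004  1.5711] F [-7.016  -1.6945 10.1428] M [-0.22    1.8682  0.1184] w 0.023376922405281393
t 12.8333 q [ 0.2699  0.6229  1.3108  0.1138  1.6346 -1.3185] p [0.5439 0.2088 0.2118] rpy [-1.1297  0.0004  1.5711] F [-7.0206 -1.9675  9.3654] M [-0.2675  1.8768  0.1654] w 0.023293191609805582
```

View pics/s2_c.png

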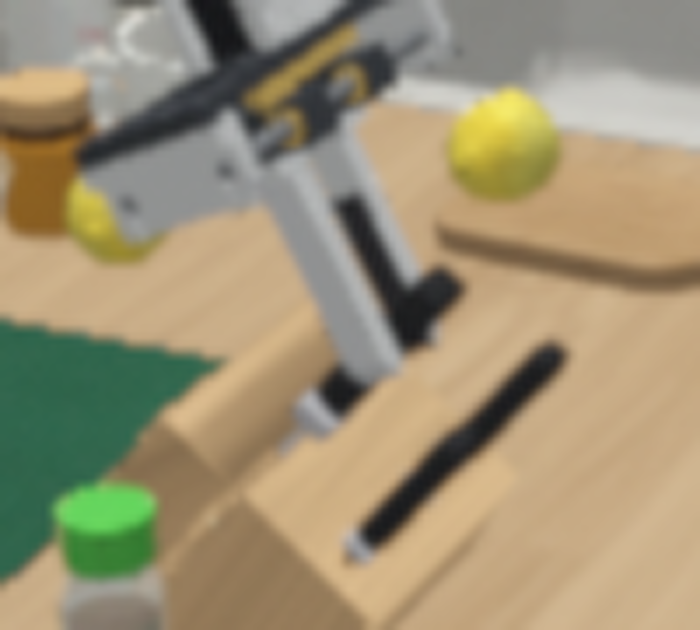

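View pics/w15_c.png

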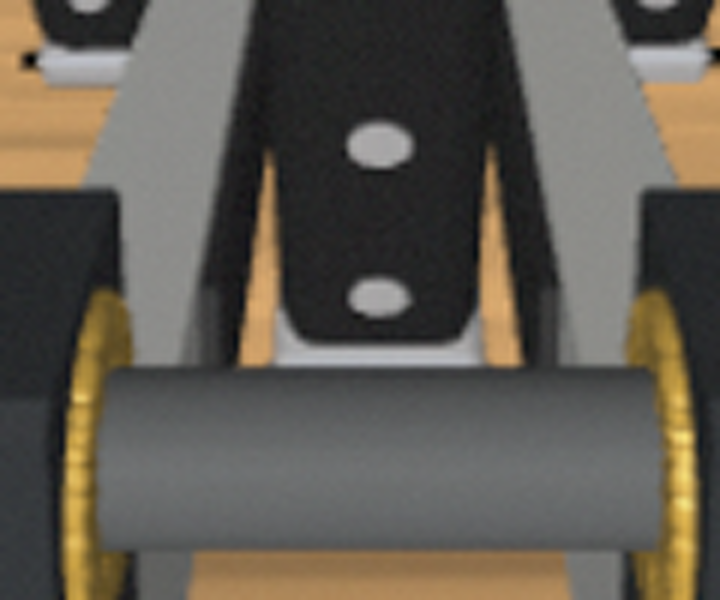

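Run:
```python
from g import *
C=lambda u:(u-[240,170])*7+3
for nm,X in dict(slot=[0,0,0],slotL=[0,.033,0],slotR=[0,-.033,0],colFL=[0,.013,.009],colFLb=[0,.013,-.009],colBL=[-.012,.013,.009],colBR=[-.012,-.013,.009],blk=[0,.066,0],top=[0,.066,.042]).items():
    print(nm,C(proj('scene',Sl+F@np.array(X))))
```

```text
slot [316.8794 414.4871]
slotL [276.0533 449.7315]
slotR [356.0437 380.6774]
colFL [285.3612 412.5078]
colFLb [316.6489 443.8912]
colBL [300.5073 395.6442]
colBR [332.1696 368.8487]
blk [233.4574 486.5037]
top [158.1085 410.7507]
```

Run:
```python
from g import *
im=cv2.imread('pics/s2.png'); c=cv2.resize(im[215:245,270:305],None,fx=20,fy=20,interpolation=cv2.INTER_LINEAR)
o=ld('s2')
def pt(X,col):
    u=(proj('scene',X)-[270,215])*20+9.5; cv2.circle(c,tuple(int(v) for v in u),4,col,-1)
for dx,col in ((0,(0,0,255)),(-.006,(255,0,0))):
  for x in (0,-.012):
    for y in (-.013,.013):
      for z in (-.00925,.00925): pt(Sl+F@np.array([dx+x,y,z]),col)
for y in(-.033,.033):
  for z in (-.0022,.0022): pt(Sl+F@np.array([0,y,z]),(0,255,0))
cv2.imwrite('pics/s2_z.png',c)
```

```text
(no output)
```

View pics/s2_z.png

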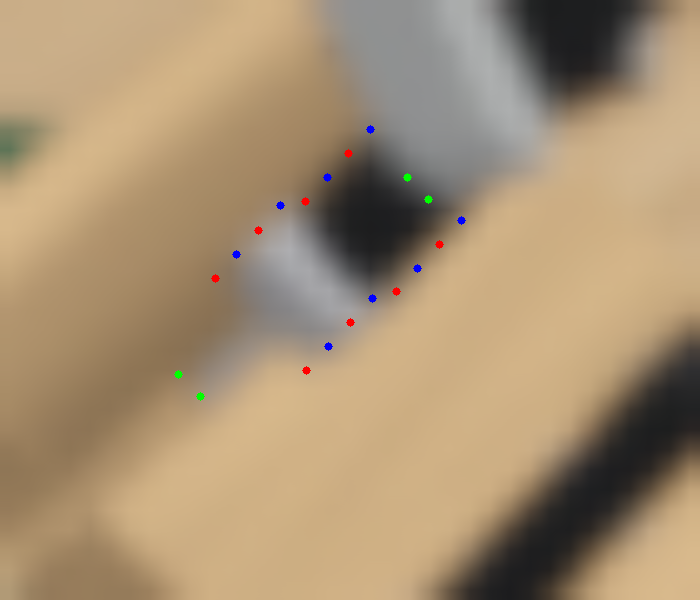

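```bash
python3 shot.py top t15
python3 - <<'E'
import cv2,numpy as np
a=[cv2.resize(cv2.imread(f'pics/{n}.png')[215:245,270:305],None,fx=11,fy=11,interpolation=cv2.INTER_CUBIC) for n in ('scene0','s2')]
cv2.imwrite('pics/cmp.png',np.hstack(a))
a=[cv2.resize(cv2.imread(f'pics/{n}.png')[190:235,215:260],None,fx=8,fy=8,interpolation=cv2.INTER_CUBIC) for n in ('top0','t15')]
cv2.imwrite('pics/cmpt.png',np.hstack(a))
E
```

```text
t 12.8833 q [ 0.2699  0.6229  1.3108  0.1138  1.6346 -1.3185] p [0.5439 0.2088 0.2118] rpy [-1.1297  0.0004  1.5711] F [-6.5359 -1.1893  9.3717] M [-0.2415  1.8189  0.1773] w 0.02350567977749974
```

View pics/cmp.png

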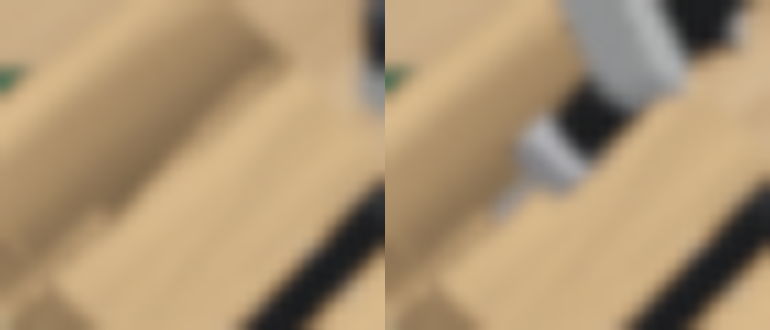

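View pics/cmpt.png

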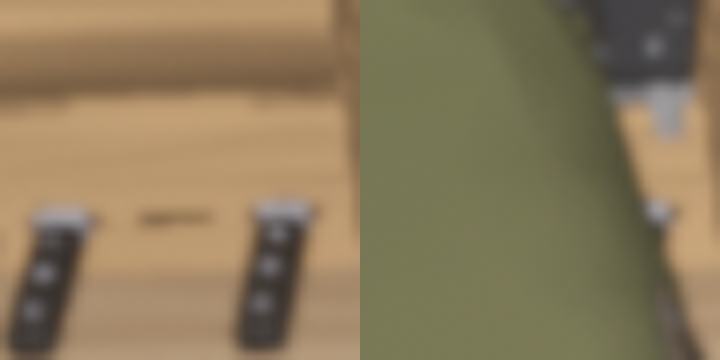

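Run:
```python
import cv2,numpy as np
cv2.imwrite('pics/w3_t.png',cv2.resize(cv2.imread('pics/w3.png')[150:285,280:370],None,fx=4.4,fy=4.4,interpolation=cv2.INTER_CUBIC))
a=[cv2.resize(cv2.imread(f'pics/{n}.png')[205:245,265:315],None,fx=8,fy=8,interpolation=cv2.INTER_CUBIC) for n in ('s1','s2')]
cv2.imwrite('pics/cmp2.png',np.hstack(a))
```

```text
(no output)
```

View pics/w3_t.png

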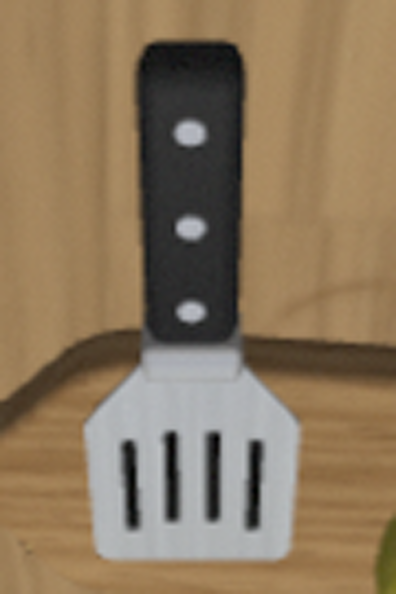

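View pics/cmp2.png

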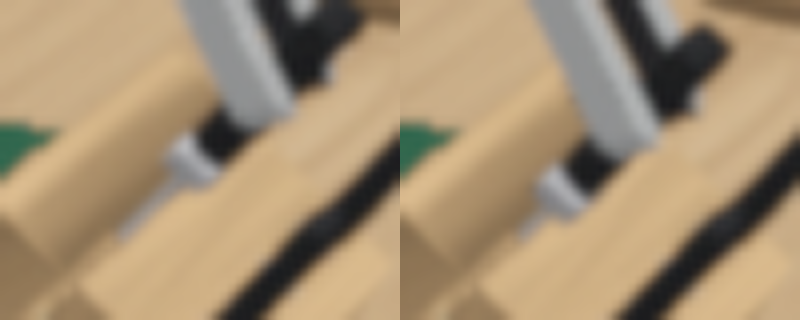

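```bash
python3 -m pendant '{"translation":[[0,0,0],[0,0,0],[0,0,0]],"rot":[[0,0,0],[0,0,0],[0,0,0]]}'; python3 nx.py
```

```text
time_s: 13.18
ee_pos: [0.5439, 0.2089, 0.2119]
eef_rot: [-1.13, 0.0, 1.571]
force: [-1.3, -0.6, 3.4]
grip_width: 0.0236
cur [-1.5297  0.0264 -0.1584] [-0.025   0.2114 -0.0008] F slot [-3.4868 -0.6487  1.1712] M [-0.0325  0.4803  0.0499]
```

```bash
python3 -m pendant '{"translation":[[0,0,0],[0,0,0],[0,0,0],[0,0,0],[0,0,0],[0,0,0],[0,0,0]],"rot":[[0,0,0],[0,0,0],[0,0,0],[0,0,0],[0,0,0],[0,0,0],[0,0,0]]}' 0.5; python3 nx.py; python3 shot.py wrist w16
```

```text
time_s: 13.77
ee_pos: [0.544, 0.2089, 0.2119]
eef_rot: [-1.13, 0.0, 1.571]
force: [-0.2, 0.7, 0.0]
grip_width: 0.0471
cur [-1.5132  0.0329 -0.1571] [-0.0237  0.2098 -0.0011] F slot [-0.1664  0.6557 -0.1737] M [ 0.0476 -0.2052  0.0311]
t 13.7667 q [ 0.2699  0.6227  1.3107  0.1139  1.6347 -1.3185] p [0.544  0.2089 0.2119] rpy [-1.1299  0.0003  1.5711] F [-0.24    0.6557  0.0158] M [ 0.0476 -0.2052  0.0311] w 0.0470689599619414
```

View pics/w16.png

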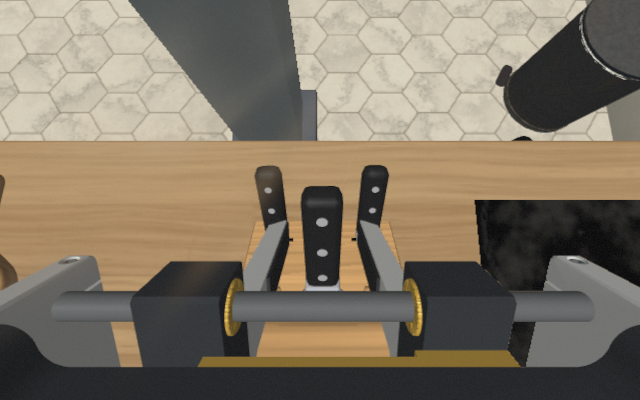

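```bash
python3 -m pendant '{"translation":[[0,-0.02,0],[0,-0.06,0],[0,-0.12,0],[0,-0.18,0],[0,-0.22,0],[0,-0.22,0],[0,-0.22,0]],"rot":[[0,0,0],[0,0,0],[0,0,0],[0,0,0],[0,0,0],[0,0,0],[0,0,0]]}'; python3 shot.py wrist w17 240 180 400 300 5; python3 shot.py scene s3 240 170 340 260 7
```

```text
time_s: 14.4
ee_pos: [0.5912, 0.2088, 0.312]
eef_rot: [-1.131, -0.0, 1.571]
force: [0.0, -0.4, -1.2]
grip_width: 0.0469
t 14.4 q [ 0.2518  0.6475  1.0351  0.1117  1.8844 -1.3076] p [0.5912 0.2088 0.312 ] rpy [-1.1313 -0.0001  1.5709] F [ 0.0423 -0.3959 -1.1967] M [ 0.0274 -0.2151  0.0597] w 0.04693704029838139
t 14.45 q [ 0.252   0.6481  1.0372  0.1117  1.8838 -1.3077] p [0.5908 0.2089 0.3108] rpy [-1.1293  0.0004  1.571 ] F [-0.6902  1.3846 -0.5209] M [ 0.0635 -0.1448 -0.0142] w 0.04702707223424275
```

View pics/w17.png

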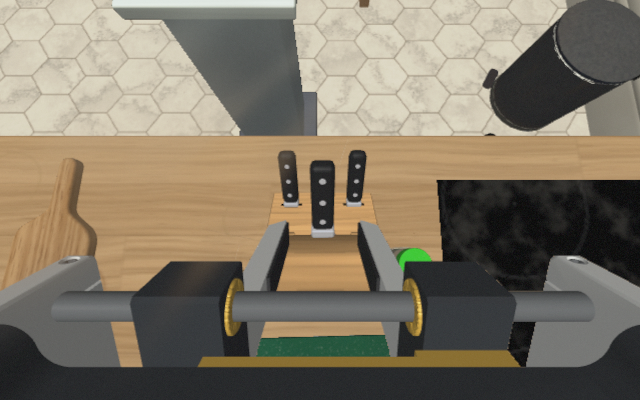

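View pics/s3_c.png

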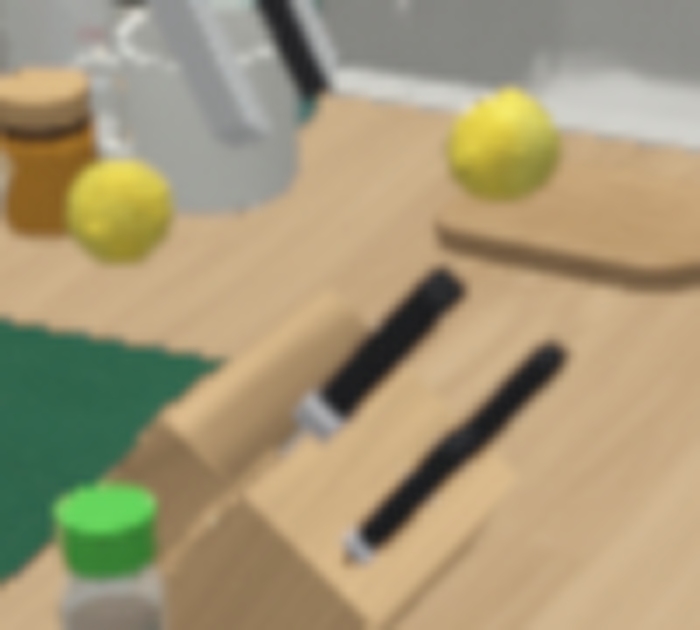

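Run:
```python
from g import *
im=cv2.imread('pics/w17.png'); s=9; x0,y0=285,150; c=cv2.resize(im[y0:y0+65,x0:x0+85],None,fx=s,fy=s,interpolation=cv2.INTER_CUBIC)
o=ld('w17')
def pt(X,col):
    u=(proj('wrist',Sl+F@np.array(X),o)-[x0,y0])*s+4; cv2.circle(c,tuple(int(v) for v in u),3,col,-1)
for dx,col in ((0,(0,0,255)),(-.006,(255,0,0))):
  for x in (0,-.012,-.095):
    for y in (-.013,.013): pt([dx+x,y,.00925],col)
for y in(-.033,.033):
  for z in (-.0022,.0022): pt([0,y,z],(0,255,0))
cv2.imwrite('pics/w17_z.png',c)
```

```text
(no output)
```

View pics/w17_z.png

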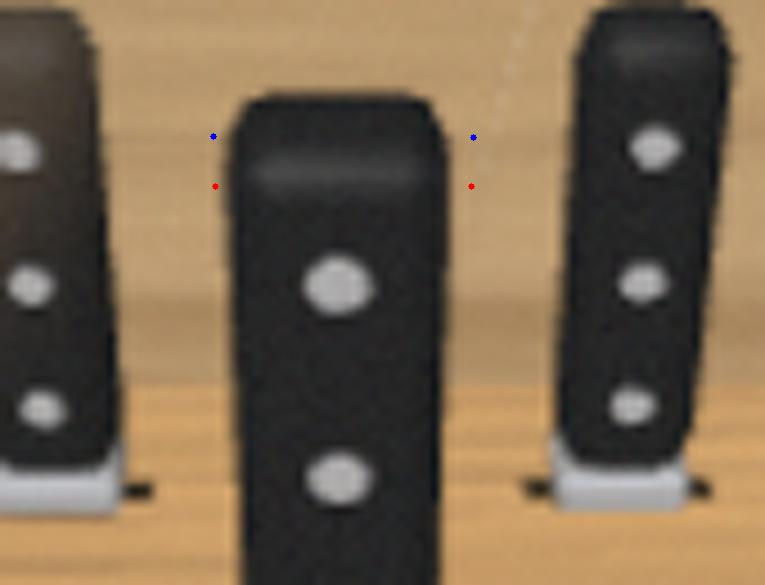

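Run:
```python
from g import *
im=cv2.imread('pics/w17.png'); s=9; x0,y0=280,200; c=cv2.resize(im[y0:y0+60,x0:x0+85],None,fx=s,fy=s,interpolation=cv2.INTER_CUBIC)
o=ld('w17')
def pt(X,col):
    u=(proj('wrist',Sl+F@np.array(X),o)-[x0,y0])*s+4; cv2.circle(c,tuple(int(v) for v in u),3,col,-1)
for dx,col in ((0,(0,0,255)),(-.006,(255,0,0))):
  for x in (0,-.012):
    for y in (-.013,.013): pt([dx+x,y,.00925],col)
for y in(-.033,.033):
  for z in (-.0022,.0022): pt([0,y,z],(0,255,0))
cv2.imwrite('pics/w17_z.png',c)
```

```text
(no output)
```

View pics/w17_z.png

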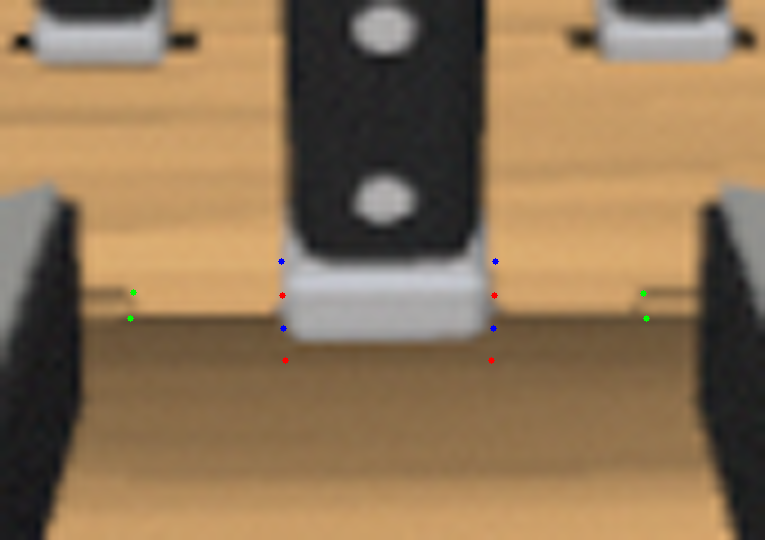

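```bash
cat > t3.py <<'E'
from g import *
o=get_obs(); Rt=np.stack([[0,1,0],F[:,0],np.cross([0,1,0],F[:,0])],1)
print(rows(o,[.40,.2088,.30],Rt),ik(np.array([.40,.2088,.30]),Rt,par,np.array(o['qpos'])))
P=Sl-.2042*F[:,0]; print(P,rows(o,P,Rt),ik(P,Rt,par,np.array(o['qpos'])))
E
python3 t3.py
```

```text
(array([0.    , 0.1819, 0.3355]), array([-0.7262,  0.0003, -0.0005])) (array([ 0.5235, -0.1011,  2.068 , -0.5786,  0.6281, -0.6683]), np.float64(2.23570388795612e-28))
[0.4129 0.2088 0.2479] (array([0.0001, 0.2649, 0.2675]), array([-0.7262,  0.0003, -0.0005])) (array([ 0.5058,  0.004 ,  2.1053, -0.7007,  0.5041, -0.5335]), np.float64(1.9573503622482012e-18))
```

```bash
python3 -m pendant '{"translation":[[0,0.0,0.04],[0,0.02,0.08],[0,0.04,0.13],[0,0.07,0.17],[0,0.09,0.21],[0,0.11,0.25],[0,0.14,0.29],[0,0.17,0.32]],"rot":[[-0.07,0,0],[-0.145,0,0],[-0.22,0,0],[-0.295,0,0],[-0.37,0,0],[-0.445,0,0],[-0.52,0,0],[-0.59,0,0]]}' 0
python3 t3.py
```

```text
time_s: 15.17
ee_pos: [0.4074, 0.2086, 0.3015]
eef_rot: [-2.06, -0.001, 1.573]
force: [0.7, -0.0, -0.3]
grip_width: 0.0006
(array([ 0.0004, -0.0042,  0.0145]), array([-0.1328,  0.0009,  0.0013])) (array([ 0.5235, -0.1011,  2.068 , -0.5786,  0.6281, -0.6683]), np.float64(5.695257194046082e-23))
[0.4129 0.2088 0.2479] (array([0.0002, 0.0999, 0.0406]), array([-0.1328,  0.0009,  0.0013])) (array([ 0.5058,  0.004 ,  2.1053, -0.7007,  0.5041, -0.5335]), np.float64(6.411409482095281e-27))
```

```bash
python3 -m pendant '{"translation":[[0,-0.004,0.0145],[0,-0.004,0.0145],[0,0.03,0.022],[0,0.06,0.03],[0,0.0999,0.0406],[0,0.0999,0.0406],[0,0.0999,0.0406]],"rot":[[-0.07,0,0],[-0.1328,0,0],[-0.1328,0.001,0.001],[-0.1328,0.001,0.001],[-0.1328,0.001,0.001],[-0.1328,0.001,0.001],[-0.1328,0.001,0.001]]}'
python3 shot.py wrist w18 220 90 420 290 3; python3 t3.py
```

```text
time_s: 15.75
ee_pos: [0.4124, 0.2084, 0.2469]
eef_rot: [-2.266, 0.001, 1.571]
force: [-0.0, -0.2, 0.1]
grip_width: 0.0006
t 15.75 q [ 0.5054  0.0044  2.1068 -0.6982  0.5044 -0.5362] p [0.4124 0.2084 0.2469] rpy [-2.2661  0.001   1.5711] F [-0.0125 -0.1703  0.1199] M [ 0.0155  0.2739 -0.0458] w 0.0006115584530649666
(array([ 0.0003, -0.096 , -0.0474]), array([-0.0006,  0.0002,  0.0001])) (array([ 0.5235, -0.1011,  2.068 , -0.5786,  0.6281, -0.6683]), np.float64(1.1820455214950676e-22))
[0.4129 0.2088 0.2479] (array([ 0.0003,  0.0005, -0.0003]), array([-0.0006,  0.0002,  0.0001])) (array([ 0.5058,  0.004 ,  2.1053, -0.7007,  0.5041, -0.5335]), np.float64(4.232787182873702e-19))
```

View pics/w18.png

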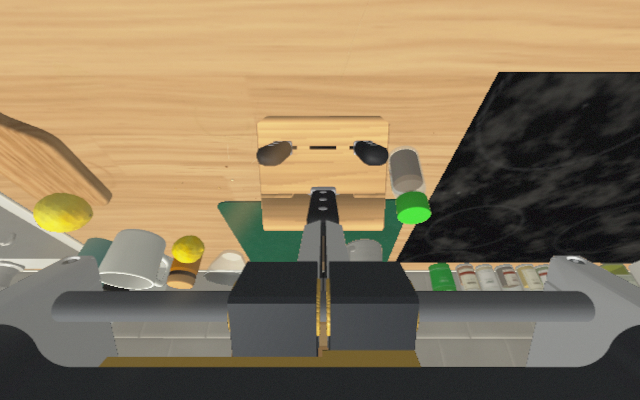

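```bash
python3 -m pendant '{"translation":[[0,0.005,0],[0,0.01,0],[0,0.012,0],[0,0.012,0]],"rot":[[0,0,0],[0,0,0],[0,0,0],[0,0,0]]}'
for i in 1; do python3 -m pendant '{"translation":[[0,0.002,0],[0,0.004,0],[0,0.004,0]],"rot":[[0,0,0],[0,0,0],[0,0,0]]}'; done
python3 -c "
from g import *
o=get_obs(); print('tip x',F.T@(np.array(o['ee_pos'])-Sl)*1e3+[97.2,0,0], F.T@np.array(o['force']))"
```

```text
time_s: 16.13
ee_pos: [0.4166, 0.2086, 0.2436]
eef_rot: [-2.268, -0.0, 1.571]
force: [-0.1, -1.3, -0.3]
grip_width: 0.0003
time_s: 16.38
ee_pos: [0.418, 0.2086, 0.242]
eef_rot: [-2.268, -0.0, 1.571]
force: [0.0, -0.4, -0.5]
grip_width: 0.0004
tip x [-99.2303  -0.2109   0.0296] [ 0.4118 -0.3868 -0.3127]
```

```bash
cat > q.py <<'E'
from g import *
o=get_obs(); print('tip x',F.T@(np.array(o['ee_pos'])-Sl)*1e3+[97.2,0,0],'F', F.T@np.array(o['force']))
E
python3 -m pendant '{"translation":[[0,0.0015,0],[0,0.003,0],[0,0.003,0]],"rot":[[0,0,0],[0,0,0],[0,0,0]]}'; python3 q.py
python3 -m pendant '{"translation":[[0,0.0015,0],[0,0.003,0],[0,0.003,0]],"rot":[[0,0,0],[0,0,0],[0,0,0]]}'; python3 q.py
```

```text
time_s: 16.63
ee_pos: [0.419, 0.2085, 0.2407]
eef_rot: [-2.268, 0.0, 1.571]
force: [-0.0, -0.3, 0.4]
grip_width: 0.0004
tip x [-97.5975  -0.2537  -0.0276] F [-0.3519 -0.3074  0.2692]
time_s: 16.88
ee_pos: [0.42, 0.2085, 0.2394]
eef_rot: [-2.268, 0.0, 1.571]
force: [-0.0, 0.1, -0.0]
grip_width: 0.0004
tip x [-95.983   -0.2515  -0.0651] F [-0.0008  0.1084 -0.0036]
```

```bash
python3 -m pendant '{"translation":[[0,0.001,0],[0,0.002,0],[0,0.002,0]],"rot":[[0,0,0],[0,0,0],[0,0,0]]}'; python3 q.py
python3 -m pendant '{"translation":[[0,0.001,0],[0,0.002,0],[0,0.002,0]],"rot":[[0,0,0],[0,0,0],[0,0,0]]}'; python3 q.py
```

```text
time_s: 17.13
ee_pos: [0.4208, 0.2088, 0.2397]
eef_rot: [-2.27, -0.001, 1.571]
force: [-10.5, -0.8, 12.0]
grip_width: 0.0004
tip x [-95.6487   0.0217   0.7354] F [-15.978   -0.7745  -0.3433]
time_s: 17.38
ee_pos: [0.4215, 0.2091, 0.2402]
eef_rot: [-2.272, -0.002, 1.571]
force: [-17.1, -1.5, 17.2]
grip_width: 0.001
tip x [-95.5799   0.337    1.5565] F [-24.2264  -1.5315  -2.0415]
```

```bash
python3 -m pendant '{"translation":[[0,-0.01,0],[0,-0.04,0],[0,-0.1,0],[0,-0.16,0],[0,-0.2,0],[0,-0.2,0],[0,-0.2,0]],"rot":[[0,0,0],[0,0,0],[0,0,0],[0,0,0],[0,0,0],[0,0,0],[0,0,0]]}'; python3 q.py
python3 shot.py wrist w19 220 90 420 250 4; python3 shot.py scene s4; python3 shot.py top t4
python3 - <<'E'
import cv2,numpy as np
a=[cv2.resize(cv2.imread(f'pics/{n}.png')[170:260,240:340],None,fx=4,fy=4,interpolation=cv2.INTER_CUBIC) for n in ('s3','s4')]
cv2.imwrite('pics/cmp4.png',np.hstack(a))
E
```

```text
time_s: 17.97
ee_pos: [0.3569, 0.2091, 0.3171]
eef_rot: [-2.274, -0.003, 1.572]
force: [0.4, 0.4, 0.0]
grip_width: 0.0001
tip x [-196.0233    0.3265    1.5434] F [0.2126 0.4274 0.2794]
t 17.9667 q [ 0.5916 -0.2122  2.1197 -0.5833  0.7073 -0.6319] p [0.3569 0.2091 0.3171] rpy [-2.2737 -0.0029  1.5723] F [0.3506 0.4274 0.0167] M [0.0431 0.3085 0.0683] w 0.00010497142612869275
t 18.0167 q [ 0.591  -0.2104  2.1201 -0.5835  0.7069 -0.6318] p [0.3571 0.209  0.3162] rpy [-2.2721 -0.0018  1.5718] F [ 0.2871 -0.9231  0.5604] M [-0.0358  0.3386 -0.0326] w 0.00030197274258461767
t 18.0667 q [ 0.5906 -0.2093  2.1202 -0.5835  0.7071 -0.6318] p [0.3572 0.2089 0.3157] rpy [-2.2711 -0.0011  1.5713] F [ 0.3529  0.8935 -0.3393] M [-0.0274  0.3388 -0.0035] w 0.0003368632027193805
```

View pics/w19_c.png

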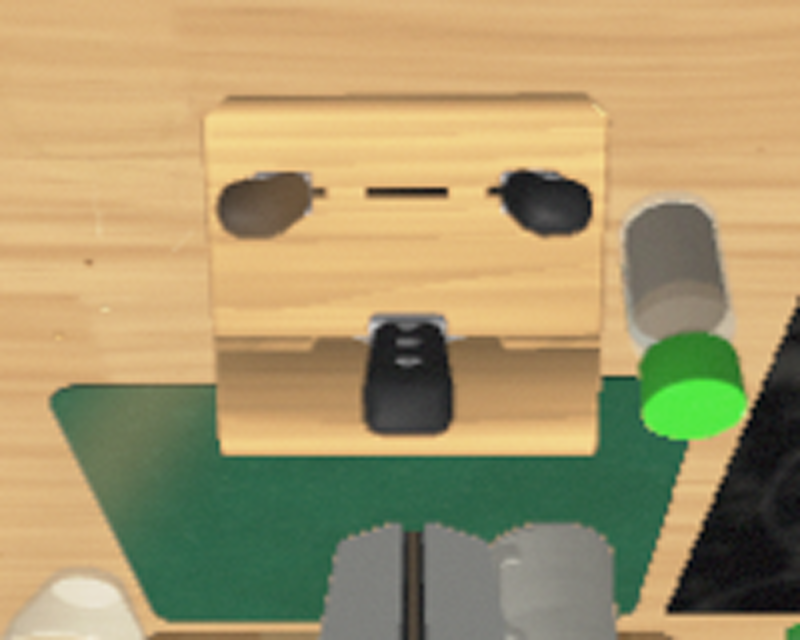

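View pics/cmp4.png

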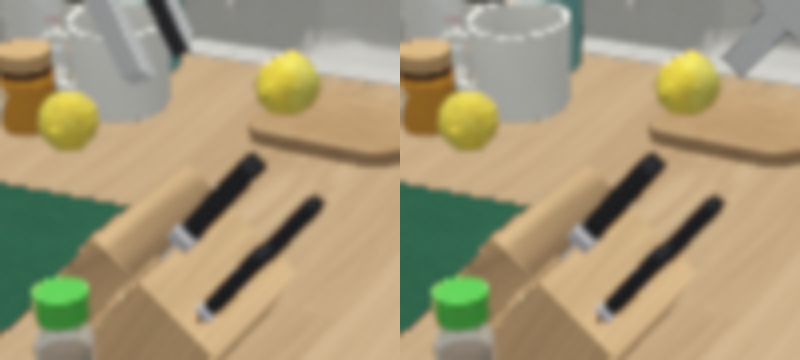

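View pics/t4.png

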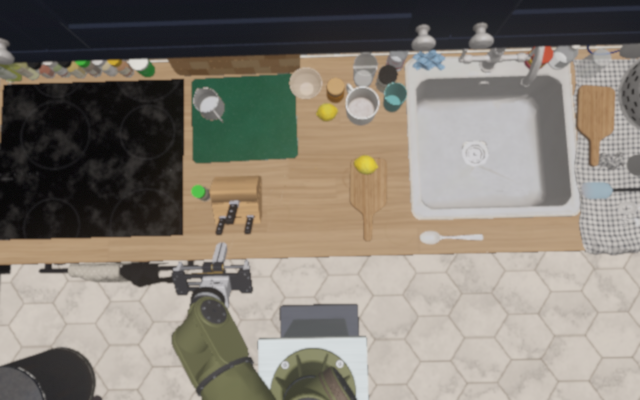

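```bash
cat > t5.py <<'E'
from g import *
o=get_obs(); Rt=np.array([[0,0,-1],[1,0,0],[0,-1,0.]])
for P in ([.46,.2088,.36],[.561,.2088,.33],[.561,.2088,.222]): print(rows(o,P,Rt),ik(np.array(P),Rt,par,np.array(o['qpos'])))
E
python3 t5.py
```

```text
(array([-0.    ,  0.0641, -0.2145]), array([0.4454, 0.0001, 0.0005])) (array([ 0.3536,  0.1593,  1.5599,  0.    ,  1.4225, -1.2172]), np.float64(6.692713020762354e-28))
(array([-0.0001,  0.2401, -0.3304]), array([0.4454, 0.0001, 0.0005])) (array([ 0.2951,  0.3911,  1.3356,  0.    ,  1.4148, -1.2757]), np.float64(3.386870801153986e-23))
(array([-0.0003,  0.4054, -0.1913]), array([0.4454, 0.0001, 0.0005])) (array([ 0.2951,  0.4804,  1.4654,  0.    ,  1.1958, -1.2757]), np.float64(1.1494022879784674e-27))
```

```bash
python3 -m pendant '{"translation":[[0,-0.01,-0.05],[0,0,-0.1],[0,0.03,-0.15],[0,0.06,-0.2],[0,0.1,-0.235],[0,0.16,-0.28],[0,0.22,-0.32],[0,0.24,-0.33]],"rot":[[0.07,0,0],[0.145,0,0],[0.22,0,0],[0.295,0,0],[0.37,0,0],[0.445,0,0],[0.445,0,0],[0.445,0,0]]}'
python3 t5.py | tail -1
```

```text
time_s: 18.78
ee_pos: [0.5648, 0.2074, 0.3249]
eef_rot: [-1.566, 0.001, 1.568]
force: [-1.0, -0.7, -0.6]
grip_width: 0.0004
(array([0.003 , 0.2058, 0.0066]), array([-0.0032, -0.0018, -0.0008])) (array([ 0.2951,  0.4804,  1.4654, -0.    ,  1.1958, -1.2757]), np.float64(7.97362526822619e-21))
```

```bash
python3 -m pendant '{"translation":[[0.003,0.06,0.0066],[0.003,0.12,0.0066],[0.003,0.17,0.0066],[0.003,0.195,0.0066],[0.003,0.2058,0.0066],[0.003,0.2058,0.0066],[0.003,0.2058,0.0066]],"rot":[[-0.003,-0.002,0],[-0.003,-0.002,0],[-0.003,-0.002,0],[-0.003,-0.002,0],[-0.003,-0.002,0],[-0.003,-0.002,0],[-0.003,-0.002,0]]}'
python3 -m pendant '{"translation":[[0,0.006,0],[0,0.012,0],[0,0.012,0]],"rot":[[0,0,0],[0,0,0],[0,0,0]]}'
python3 -m pendant '{"translation":[[0,0.002,0],[0,0.004,0],[0,0.004,0]],"rot":[[0,0,0],[0,0,0],[0,0,0]]}'
```

```text
time_s: 19.37
ee_pos: [0.5614, 0.2089, 0.2232]
eef_rot: [-1.572, 0.001, 1.571]
force: [0.0, 0.1, 0.9]
grip_width: 0.0009
time_s: 19.62
ee_pos: [0.5615, 0.2089, 0.2174]
eef_rot: [-1.573, 0.001, 1.571]
force: [-0.4, 0.2, 0.0]
grip_width: 0.0004
time_s: 19.87
ee_pos: [0.5615, 0.2089, 0.2153]
eef_rot: [-1.573, 0.001, 1.571]
force: [0.0, 0.9, 0.2]
grip_width: 0.0004
```

Expected contact near 0.2097 if the pads end in a sharp corner; step down 1 mm at a time.

```bash
for i in 1; do python3 -m pendant '{"translation":[[0,0.003,0],[0,0.006,0],[0,0.006,0]],"rot":[[0,0,0],[0,0,0],[0,0,0]]}'; done
python3 -m pendant '{"translation":[[0,0.001,0],[0,0.002,0],[0,0.002,0]],"rot":[[0,0,0],[0,0,0],[0,0,0]]}'
python3 -m pendant '{"translation":[[0,0.001,0],[0,0.002,0],[0,0.002,0]],"rot":[[0,0,0],[0,0,0],[0,0,0]]}'
python3 -m pendant '{"translation":[[0,0.001,0],[0,0.002,0],[0,0.002,0]],"rot":[[0,0,0],[0,0,0],[0,0,0]]}'
```

```text
time_s: 20.12
ee_pos: [0.5614, 0.2088, 0.212]
eef_rot: [-1.572, 0.001, 1.571]
force: [0.0, -0.7, 0.4]
grip_width: 0.0001
time_s: 20.37
ee_pos: [0.5615, 0.2089, 0.2113]
eef_rot: [-1.573, 0.001, 1.571]
force: [-0.1, 0.0, 2.8]
grip_width: 0.0007
time_s: 20.62
ee_pos: [0.5616, 0.2089, 0.211]
eef_rot: [-1.574, 0.001, 1.571]
force: [-2.4, -1.9, 8.5]
grip_width: 0.0003
time_s: 20.87
ee_pos: [0.5617, 0.2089, 0.2109]
eef_rot: [-1.575, 0.0, 1.571]
force: [-2.9, -0.8, 9.7]
grip_width: 0.0005
```

```bash
python3 -m pendant '{"translation":[[0,-0.02,0],[0,-0.08,0],[0,-0.16,0],[0,-0.24,0],[0,-0.3,0],[0,-0.3,0],[0,-0.3,0]],"rot":[[0,0,0],[0,0,0],[0,0,0],[0,0,0],[0,0,0],[0,0,0],[0,0,0]]}'
python3 shot.py wrist w20; python3 shot.py scene s5; python3 shot.py top t5
```

```text
time_s: 21.45
ee_pos: [0.5612, 0.209, 0.3626]
eef_rot: [-1.577, -0.0, 1.571]
force: [0.1, 0.1, -1.3]
grip_width: 0.0003
t 21.45 q [ 0.2958  0.3728  1.2864 -0.0015  1.476  -1.2751] p [0.5612 0.209  0.3626] rpy [-1.5774 -0.0005  1.5711] F [ 0.1185  0.1352 -1.3105] M [ 0.0619 -0.0309  0.0477] w 0.0003282261209944297
t 21.5 q [ 0.2958  0.3744  1.2885 -0.0015  1.4754 -1.2752] p [0.561  0.2089 0.3607] rpy [-1.5743  0.0005  1.571 ] F [ 0.03   -1.0544 -0.2433] M [ 0.0363 -0.0511 -0.0139] w 0.0003069820522718631
t 21.55 q [ 0.2957  0.3754  1.2894 -0.0015  1.4753 -1.2751] p [0.561  0.2089 0.3597] rpy [-1.5727  0.001   1.571 ] F [-0.1821  0.1812 -0.202 ] M [0.0384 0.0202 0.0034] w 0.0005911899589772955
```

View pics/s5.png

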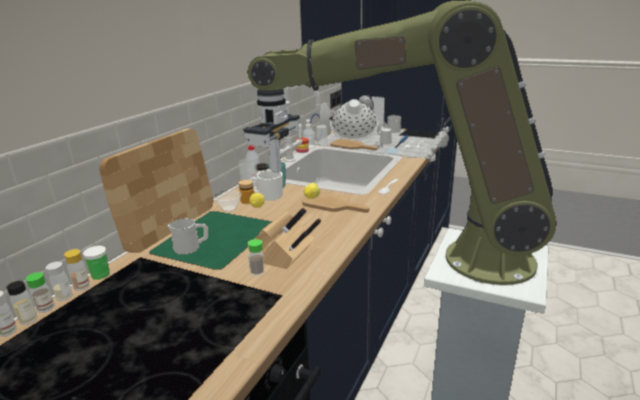

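View pics/w20.png

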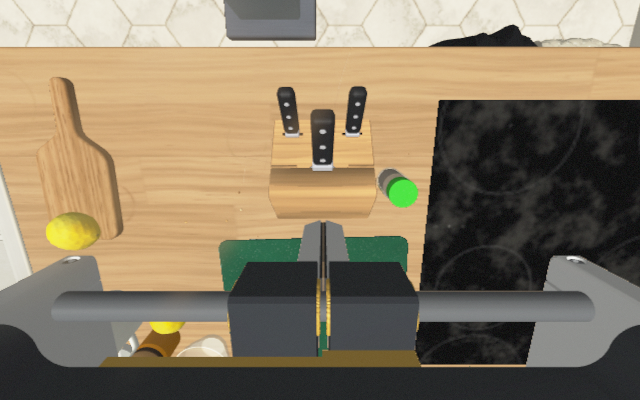

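The pictures show the turner standing in the wide slot with its handle around (322,140) in the wrist view. The gripper is clear of everything, and the lemon, jar and spoon are where they were.

```bash
python3 -c "
from station import *
print(hand_in())"
```

```text
the job is handed in; nothing more can be done
None
```

The turner is in the wide slot of the knife block and released. I handed the job in at about 21.6 s, with the gripper clear of everything. I picked it up by the handle, corrected about 3 mm of blade sag (read from the wrist camera), and eased it in with almost no force until the collar stopped.

**Contact checks:**
- **Collar:** it met the block with 12–14 N while I still held it, 1.4 mm short of my estimate of the block's face.
- **Handle end:** I pushed it with the closed fingers, up to about 24 N. It did not move, and it put the collar 0.6 mm short of my estimate.
- **Block face:** touching it with the fingertips put the real face about 1 mm nearer than my estimate. That puts the collar against the block to within about half a millimetre.

**Disagreement:** overlaying the expected handle position on the scene and wrist pictures suggested the collar was 4–6 mm out. I trusted the contact checks, because the picture reading is only good to about 3 mm and depends on the tool's exact height and bevel.

In the last pictures the lemon, spice jar and spoon look unmoved. I checked this by eye and did not measure it.

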